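# Lengthen the telescopic rail and hang up the hooks

### The job

Pull the telescopic rail out to its full length: squeeze the red spring button flush, slide the blue tube to the right until the button pops out of the next hole, and repeat hole by hole until it has popped out of the last one. Then hang every white hook over the bare steel tube and let go, and leave the jam jar, the apple and the orange where they are.

Things in the scene. Friction and masses are not known exactly. Their poses are not given: they have to be found in the camera images.
- rail: Telescopic rail standing on the table, its left foot fixed. Origin on the table top below the red button; z up, y along the tube towards the left foot, the button sticks out on the -x side. All tubes lie along y at x = 0, axis at z = 120 mm. Feet 140 mm long in x, 32 mm wide, at y = 217 mm (fixed) and y = -50 mm (moving, when shut). Highest points: 30 mm square end caps, z = 135 mm.
- bare_mid (a point): Middle of the steel inner tube's hanging stretch, on its axis, 113 mm along the rail's y. The tube is 20 mm square; with the rail fully out it is bare from y = 20 to 206 mm of the rail (end cap there). When shut, the blue tube (28 mm square, 2.5 mm wall) covers it up to y = 200 mm, from y = -40 mm.
- rail_outer (a joint): How far the blue tube, with the right foot, is slid out along the rail's -y, in m: 0 shut, stop at 0.183. Holes 14 mm square in its -x face meet the button at 0, 0.045, 0.09, 0.135 and 0.18 (last), where the button pops out and stops it with about 1 mm play. Sliding friction about 2 N; about 10 N at first, while the hole's edge pushes the domed button in.
- rail_pin (a joint): How far the red button (12 mm round, domed) is pressed in, in m: 0 = out, 7 mm proud of the blue tube, locking it; 0.007 = flush with the tube's face, when a pull on the tube makes it dip under the wall; about 0.0095 = hidden under the wall between holes. Spring 2 N to start, 4 N at flush.
- pin_tip (a point): Outer tip of the red button, 21 mm to -x of the tube's axis when out, 120 mm high. The button never moves along the rail: after each slide it comes out at the same place. Fingers that squeeze the blue tube there across x (35 mm wide, 28 mm when flush) press the button flush and grip the tube at once.
- hook0_mid (a point): Centre of a white double hook, 30 mm above its underside: upside-down U of 4 mm strip, 26 mm wide (y), 34 mm over the legs in x (26 between), 60 mm high, a 16 mm high lip outside each leg at the bottom (66 mm over the lips). Same both ways round, z up, about 70 g, stands legs down. Hung on the steel tube, y along it, this point is 104 mm high. Does not fit the blue tube. May be absent.
- hook1_mid (a point): Centre of a white double hook, 30 mm above its underside: upside-down U of 4 mm strip, 26 mm wide (y), 34 mm over the legs in x (26 between), 60 mm high, a 16 mm high lip outside each leg at the bottom (66 mm over the lips). Same both ways round, z up, about 70 g, stands legs down. Hung on the steel tube, y along it, this point is 104 mm high. Does not fit the blue tube. May be absent.
- hook2_mid (a point): Centre of a white double hook, 30 mm above its underside: upside-down U of 4 mm strip, 26 mm wide (y), 34 mm over the legs in x (26 between), 60 mm high, a 16 mm high lip outside each leg at the bottom (66 mm over the lips). Same both ways round, z up, about 70 g, stands legs down. Hung on the steel tube, y along it, this point is 104 mm high. Does not fit the blue tube. May be absent.
- hook3_mid (a point): Centre of a white double hook, 30 mm above its underside: upside-down U of 4 mm strip, 26 mm wide (y), 34 mm over the legs in x (26 between), 60 mm high, a 16 mm high lip outside each leg at the bottom (66 mm over the lips). Same both ways round, z up, about 70 g, stands legs down. Hung on the steel tube, y along it, this point is 104 mm high. Does not fit the blue tube. May be absent.
- hook4_mid (a point): Centre of a white double hook, 30 mm above its underside: upside-down U of 4 mm strip, 26 mm wide (y), 34 mm over the legs in x (26 between), 60 mm high, a 16 mm high lip outside each leg at the bottom (66 mm over the lips). Same both ways round, z up, about 70 g, stands legs down. Hung on the steel tube, y along it, this point is 104 mm high. Does not fit the blue tube. May be absent.
- hook0: The same hook; origin at the centre of its underside.
- hook1: The same hook; origin at the centre of its underside.
- hook2: The same hook; origin at the centre of its underside.
- hook3: The same hook; origin at the centre of its underside.
- hook4: The same hook; origin at the centre of its underside.
- jam_jar: Bystander: jam jar, 66 mm across, 100 mm high; origin at the centre of its underside.
- orange: Bystander: orange, 70 mm across, 58 mm high; origin at the centre of its underside.
- apple: Bystander: red apple, 76 mm; origin at the centre of its underside.
There are look-alikes about, which are no part of the job. Leave any yellow look-alike of the hook1 alone.

How it is judged:
By the outcome, as a careful person would: the job done as asked, in the order asked, and still so for the second after the job is handed in, with the robot touching nothing.
Of hook0, hook1, hook2, hook3, hook4 only 3 to 5 are there at a start; the rules pass over those that are not, and their reading is None.
At some moment in a run one of hook0, hook1, hook2, hook3, hook4 may be knocked a few centimetres aside while the robot is not near it.
Once in a run the grip may slacken for a moment while it holds something.
It also fails if it takes over 210 s, if anything falls off the work surface, if the arm or the gripper's body presses on something with over 40 N, if the wrist force passes 120 N, or if a joint passes its speed limit or range.

### The arm

A 6-joint arm with a two-finger parallel gripper is mounted at the origin on the work surface; the furniture and walls round the work are solid. World frame = base frame: x ahead of the robot, y to its left, z up, the work surface at z = 0. Lengths are in m, angles in rad, forces in N, time in s.
With the tool pointing down it reaches from about 0.35 to 0.875 m from the base axis. Payload 15.5 kg.
Tool frame: the origin (TCP) lies on the centre line of the jaws, within the pads' length; the fingertips stand 17 mm ahead of it and the grasp point (between the pads) lies 2 mm behind it (robot.tip_extent is the distance from the TCP to the fingertips, in m); z points along the fingers, y is the line along which they close (so a half turn about z gives the same grasp; the last joint's range is limited). The gripper opens to 85 mm and grips with 20 to 120 N. Pads are 22 mm wide; open, the fingers measure 114 mm over their backs; the gripper's body (76 mm by 85 mm) begins 54 mm behind the grasp point. The pads swing forward as they close: fully open they stand 13 mm farther back than shut.
Start: joints at [-1.262, 0.494, 1.345, -0, 1.302, -0.096], TCP at [0.246, -0.574, 0.248] pointing down, gripper open.
Joint ranges: [-2.91, 2.91], [-0.82, 2.16], [0.22, 2.67], [-1.22, 4.37], [0.12, 2.79], [-3.08, 3.08]. Speed limits (rad/s): [1.89, 1.89, 2.57, 3.01, 3.01, 3.01].

### API

Orientations are given as a unit quaternion [x, y, z, w].
In Python, from rig import robot, snapshot, spot_in, cut_out gives the robot as it stands.
- The arm moves only by the tool arm_command, never from a script. Its argument "motion" is a list of rows, each a list of 7 numbers: the shift along the tool's x, y, z in cm, then the turn, a rotation vector about the tool's x, y, z in rad, then the opening, from 0 (shut) to 1 (fully open). A call has 1 to 20 rows; each row shifts and turns the commanded pose from where the row before left it, along the tool's axes as they then stand; what a row does not reach is not made up. A row lasts 1/12 s, in which the tool goes at most 41.7 mm and 7.16 degrees, less where a joint would pass 70% of its speed; a pose out of reach is approached as far as the arm can. A call with a gripper value outside its range is refused whole. The fingers move at their own pace and stop on an object; "grip_force" is the grip in N (left out, the last holds). Time passes only in rows, so rows that do not move let the fingers close. It gives the time, the measured TCP pose, the force, the opening and the grip force at its end, in the units of the state.
- robot.sense(): the state, without advancing time (a new reading comes with each control period).
- snapshot(name): name is "side" or "top"; returns a dict with "pixels" (480x640x3 uint8, red, green, blue), "range_z" (480x640 float32, m along the optical axis (not along the pixel's ray), 0 where there is no reading), "mtx" (3x3 intrinsics, pixels), "R" (3x3) and "t" (3): a world point X has camera coordinates R X + t. Camera axes: x right, y down, z forward; pixel columns grow to the right and rows downward; lengths in m; the calibration is good to about 2 mm. A picture is of the moment at which its call begins.
- robot.sign_off(): hands the job in; it is judged then, once.
Trained networks look in a picture, given as the dict that the camera call returned (one of the last four; its "shot" number tells which), for a name from the list of things; names that differ only in an ending like _2 or _b are one class to them, and where a whole thing is asked for, a point or a joint stands for the part that bears it (a point fixed in the world has none). Each returns a list of dicts, best first, with "p" (0 to 1); they miss things now and then, are a little off and sometimes report something else, mostly with a low value. They report only what shows in the picture. A call takes as long as a camera call. They do not tell look-alikes from the thing itself.
- spot_in(picture, target): "extent" ([centre column, centre row, width, height] in pixels, round what is visible of it).
- cut_out(picture, target): "pixels" (480x640 bool, what is visible of it) and "extent" ([centre column, centre row, width, height] in pixels, round what is visible of it).
The state is a dict: "clock": time; "joints": joint angles; "joint_velocities": joint speeds; "tau": joint torques, N m; "eef_pos": TCP position; "orientation": TCP orientation; "ft_force": force on the tool from outside, world axes, zero at the start; "moment": the same for the moment, N m; "finger_gap": finger opening in m; "gripper_force": force on a finger pad.
Only numpy, scipy, OpenCV 4.12 (cv2) and the standard library are available. Lean on these libraries where they do the work, as an engineer would, in place of code of your own. Each camera call takes 0.05 s, during which the arm holds its last target. There are 200 camera calls.

## Working session

There is one attempt and no reset: what is moved stays moved. The work goes in short steps, Python scripts to look and compute and a tool call to move; the robot and the scene stay as the last step left them, time stands still between calls to the robot, and variables do not carry over. Pictures are saved under pics/ and viewed, at most 14 in all, crops included, and the job is handed in when it is done.

Besides the shell and the picture viewer there is one more tool, called after "Call:" as a command line: name --pt "numbers of a row" for each row, then --argument value for the rest. arm_command: Moves the arm, as the interface text tells. Its arguments: {"type":"object","properties":{"motion":{"type":"array","items":{"type":"array","items":{"type":"number"}}},"grip_force":{"type":"number"}},"required":["motion"]}

```bash
ls; mkdir -p pics
cat > h.py <<'E'
import numpy as np, cv2
from rig import robot, snapshot, spot_in, cut_out
from scipy.spatial.transform import Rotation as Ro
def save(p,n,crop=None,s=1):
    im=p["pixels"][:,:,::-1]
    if crop: a,b,c,d=crop; im=im[b:d,a:c]
    cv2.imwrite("pics/"+n+".png",cv2.resize(im,None,fx=s,fy=s))
def cloud(p):
    z=p["range_z"];v,u=np.mgrid[:480,:640];K=p["mtx"]
    c=np.stack([(u-K[0,2])/K[0,0]*z,(v-K[1,2])/K[1,1]*z,z],-1)
    w=(c-p["t"])@p["R"]; w[z==0]=np.nan
    return w
def proj(p,X):
    c=p["mtx"]@(p["R"]@np.array(X)+p["t"]); return c[:2]/c[2]
E
python3 - <<'E'
from h import *
s=robot.sense(); print({k:np.round(v,3) for k,v in s.items()}); print(robot.tip_extent)
T=snapshot("top"); S=snapshot("side"); save(T,"t0"); save(S,"s0")
for n,p in(("top",T),("side",S)):
    print(n,"cam at",-p["R"].T@p["t"], p["mtx"][0,0])
    w=cloud(p)
    for k in ["rail","rail_outer","rail_pin","hook0","jam_jar","orange","apple"]:
        for d in cut_out(p,k):
            if d["p"]<.2: continue
            q=w[d["pixels"]]; q=q[~np.isnan(q[:,0])]
            print(k,round(d["p"],2),np.round(d["extent"]),np.round(np.median(q,0),3) if len(q) else None, np.round(q.max(0),3) if len(q) else None)
E
```

```text
pics
{'clock': np.float64(0.0), 'joints': array([-1.262,  0.494,  1.346,  0.   ,  1.303, -0.095]), 'joint_velocities': array([-0.   ,  0.   , -0.   ,  0.   ,  0.001,  0.001]), 'tau': array([ 5.0000e-03, -8.8215e+01, -3.8387e+01,  0.0000e+00,  1.0000e-02,
        0.0000e+00]), 'eef_pos': array([ 0.246, -0.574,  0.248]), 'orientation': array([ 0.98 ,  0.201, -0.   , -0.001]), 'ft_force': array([0.339, 0.114, 0.085]), 'moment': array([-0.016,  0.036, -0.011]), 'gripper_force': np.float64(0.0), 'finger_gap': np.float64(0.086)}
0.017
top cam at [0.40274638 0.01162841 1.18693166] 598.0972639178808
rail_pin 0.55 [430. 278.  25.  33.] [ 0.444 -0.178  0.021] [ 0.478 -0.16   0.066]
hook0 0.9 [331. 285.  17.  31.] [0.427 0.016 0.057] [0.462 0.031 0.065]
hook0 0.85 [277. 272.  17.  34.] [0.451 0.116 0.054] [0.487 0.138 0.066]
hook0 0.63 [373. 285.  21.  31.] [ 0.426 -0.071  0.057] [ 0.46  -0.05   0.067]
hook0 0.6 [245. 275.  27.  37.] [0.446 0.184 0.049] [0.48  0.207 0.066]
hook0 0.57 [432. 277.  25.  33.] [ 0.443 -0.178  0.056] [ 0.477 -0.161  0.066]
jam_jar 0.87 [172. 217.  47.  40.] [0.548 0.
[... 532 characters left out ...]
[ 0.483 -0.079  0.063]
hook0 0.85 [321. 298.  26.  32.] [0.44  0.119 0.034] [0.512 0.137 0.062]
hook0 0.64 [381. 230.  15.  25.] [ 0.435 -0.175  0.059] [ 0.483 -0.162  0.063]
hook0 0.63 [347. 276.  33.  36.] [0.42  0.021 0.026] [0.469 0.035 0.063]
hook0 0.6 [368. 259.  24.  29.] [ 0.416 -0.066  0.055] [ 0.48  -0.05   0.063]
hook0 0.59 [303. 318.  29.  37.] [0.434 0.189 0.033] [0.475 0.25  0.063]
jam_jar 0.62 [203. 332.  45.  68.] [0.535 0.337 0.073] [0.663 0.355 0.102]
jam_jar 0.59 [257. 262. 134. 128.] [0.59  0.13  0.107] [1.383 0.306 0.137]
orange 0.68 [409. 223.  28.  21.] [ 0.395 -0.253  0.042] [ 0.432 -0.239  0.06 ]
apple 0.8 [300. 360.  48.  53.] [0.377 0.299 0.059] [0.42  0.319 0.074]
```

View pics/t0.png

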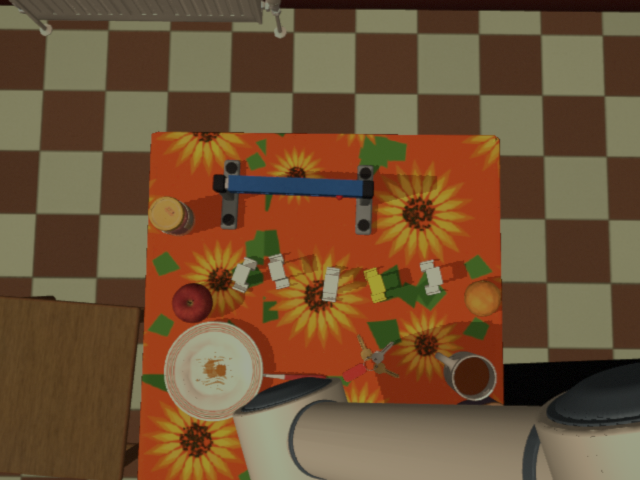

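View pics/s0.png

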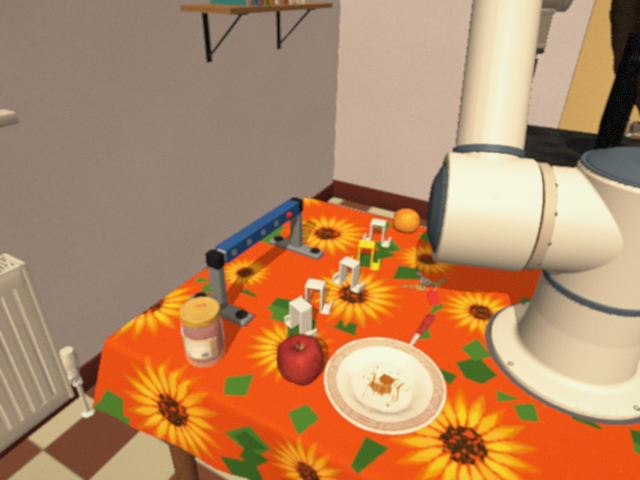

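```bash
cat >> h.py <<'E'
def hooks(p,v=True):
    "top plates of white hooks by colour and height: list of (x,y,yaw of long axis,zmax)"
    w=cloud(p); im=p["pixels"].astype(int); hsv=cv2.cvtColor(p["pixels"],cv2.COLOR_RGB2HSV)
    out=[]
    for d in spot_in(p,"hook0"):
        if d["p"]<.2: continue
        c,r,ww,hh=d["extent"]; m=np.zeros((480,640),bool)
        m[int(r-hh/2-4):int(r+hh/2+5),int(c-ww/2-4):int(c+ww/2+5)]=1
        z=w[...,2]; zt=np.nanpercentile(z[m],97) if m.any() else 0
        m&=(z>zt-.009)
        q=w[m][:,:2]
        if len(q)<20: continue
        (cx,cy),(a,b),an=cv2.minAreaRect((q*1000).astype(np.float32))
        if a<b: an+=90
        an=(an+90)%180-90
        out.append((cx/1000,cy/1000,an,zt))
        if v: print("hook p%.2f px(%d,%d) xy=(%.4f,%.4f) size %.0fx%.0f yaw(long axis) %.1f ztop %.3f sat %d"%(d["p"],c,r,cx/1000,cy/1000,max(a,b),min(a,b),an,zt,np.median(hsv[m][:,1])))
    return out
def rail(p):
    w=cloud(p); hsv=cv2.cvtColor(p["pixels"],cv2.COLOR_RGB2HSV)
    m=(abs(hsv[...,0].astype(int)-110)<14)&(hsv[...,1]>120)&(w[...,2]>.129)&(w[...,2]<.14)
    q=w[m][:,:2]
    (cx,cy),(a,b),an=cv2.minAreaRect((q*1000).astype(np.float32)); 
    o=q.mean(0); u,s,vt=np.linalg.svd(q-o,full_matrices=False); d=vt[0]*np.sign(vt[0,1])
    e=(q-o)@d; f=(q-o)@np.array([d[1],-d[0]])
    print("blue",len(q),"rect c",cx,cy,a,b,an,"pca c",o,"dir",d,"len",np.percentile(e,[0,2,98,100]),"wid",np.percentile(f,[2,50,98]))
    r=((hsv[...,0]<8)|(hsv[...,0]>172))&(hsv[...,1]>120)&(w[...,2]>.10)&(w[...,2]<.15)
    if r.any(): print("red",r.sum(),np.median(w[r],0))
    k=(hsv[...,2]<60)&(w[...,2]>.128)&(w[...,2]<.14)
    print("caps",[ (np.round(np.median(w[k&s],0),3),(k&s).sum()) for s in (w[...,1]>cy/1000,w[...,1]<cy/1000)])
E
python3 - <<'E'
from h import *
for n in("top","side"):
    p=snapshot(n); print(n); hooks(p); rail(p)
E
```

```text
top
hook p0.98 px(278,271) xy=(0.4523,0.1172) size 34x26 yaw(long axis) 14.9 ztop 0.062 sat 38
hook p0.91 px(245,276) xy=(0.4452,0.1849) size 34x27 yaw(long axis) -20.8 ztop 0.062 sat 38
hook p0.71 px(373,285) xy=(0.4276,-0.0708) size 33x26 yaw(long axis) 18.7 ztop 0.062 sat 176
hook p0.65 px(433,276) xy=(0.4437,-0.1790) size 34x26 yaw(long axis) 12.0 ztop 0.062 sat 38
hook p0.61 px(332,286) xy=(0.4282,0.0151) size 34x26 yaw(long axis) -7.5 ztop 0.062 sat 38
blue 2012 rect c 600.3341064453125 79.45260620117188 239.28077697753906 28.4237003326416 88.35222625732422 pca c [0.60012472 0.07917104] dir [0.02969871 0.9995589 ] len [-0.11936254 -0.11510077  0.11481286  0.11991772] wid [-1.30963817e-02 -3.06423153e-05  1.32992989e-02]
red 113 [0.5857253  0.02451575 0.12171719]
caps [(array([0.603, 0.215, 0.134]), np.int64(184)), (array([ 0.595, -0.049,  0.134]), np.int64(187))]
side
hook p0.98 px(319,296) xy=(0.4413,0.1541) size 99x34 yaw(long axis) -76.4 ztop 0.061 sat 45
hook p0.96 px(301,316) xy=(0.4251,0.2231) size 120x51 yaw(long axis) -54.2 ztop 0.067 sat 64
hook p0.77 px(349,275) xy=(0.4256,0.0177) size 35x28 yaw(long axis) -6.0 ztop 0.061 sat 46
hook p0.66 px(374,233) xy=(0.4335,-0.1240) size 144x35 yaw(long axis) -81.3 ztop 0.061 sat 178
hook p0.65 px(367,254) xy=(0.4196,-0.0262) size 117x36 yaw(long axis) -82.6 ztop 0.061 sat 176
blue 885 rect c 597.280029296875 81.28990173339844 243.0923309326172 28.741029739379883 88.18414306640625 pca c [0.59558875 0.09469372] dir [0.03201452 0.9994874 ] len [-0.13488835 -0.12804803  0.10385599  0.10820642] wid [-0.01143788 -0.00052845  0.01441719]
red 92 [0.58262177 0.01007008 0.11021515]
caps [(array([0.598, 0.225, 0.134]), np.int64(118)), (array([ 0.581, -0.047,  0.135]), np.int64(49))]
```

Call:
arm_command --pt "0 0 0 0 0 -0.114 1" --pt "0 0 0 0 0 -0.114 1" --pt "0 0 0 0 0 -0.114 1" --pt "0 0 0 0 0 -0.114 1" --pt "0 0 0 0 0 -0.114 1" --pt "0 0 0 0 0 -0.114 1" --pt "0 0 0 0 0 -0.114 1" --pt "0 0 0 0 0 -0.114 1" --pt "0 0 0 0 0 -0.114 1" --pt "0 0 0 0 0 -0.114 1" --pt "0 0 0 0 0 0 1"

```text
clock: 1.92
eef_pos: [0.2461, -0.5745, 0.2483]
orientation: [0.714, 0.7, -0.0, -0.0]
ft_force: [0.2, -0.2, 1.2]
finger_gap: 0.0856
gripper_force: 0.0
```

```bash
cat >> h.py <<'E'
def go(x,y,z,yaw):
    "tool-frame shift (cm) after turning, and turn (rad about tool z) to reach pose with tool y axis at yaw deg"
    s=robot.sense(); R=Ro.from_quat(s["orientation"]); M=R.as_matrix()
    cur=np.degrees(np.arctan2(M[1,1],M[0,1])); a=np.radians(yaw)
    G=np.array([[-np.sin(a),np.cos(a),0],[np.cos(a),np.sin(a),0],[0,0,-1]]).T.copy()
    G=np.column_stack([[-np.sin(a),np.cos(a),0],[np.cos(a),np.sin(a),0],[0,0,-1]])
    d=np.array([x,y,z])-s["eef_pos"]
    print("t %.1f pos %s yaw %.1f tilt %s"%(s["clock"],np.round(s["eef_pos"],4),cur,np.round(M[:,2],3)),"rotvec",np.round((R.inv()*Ro.from_matrix(G)).as_rotvec(),3),"shift now-frame",np.round(M.T@d*100,2),"shift goal-frame",np.round(G.T@d*100,2),"f",np.round(s["ft_force"],1),"gap",round(float(s["finger_gap"]),4))
E
python3 -c "
from h import *
go(.5985,-.001,.2,-1.7)"
```

```text
t 1.9 pos [ 0.2461 -0.5745  0.2483] yaw -1.1 tilt [-0. -0. -1.] rotvec [-0.    0.    0.01] shift now-frame [58.04 34.09  4.83] shift goal-frame [58.37 33.52  4.83] f [ 0.2 -0.2  1.2] gap 0.0856
```

Call:
arm_command --pt "0 0 0 0 0 0.01 1" --pt "2.92 1.676 0 0 0 0 1" --pt "2.92 1.676 0 0 0 0 1" --pt "2.92 1.676 0 0 0 0 1" --pt "2.92 1.676 0 0 0 0 1" --pt "2.92 1.676 0 0 0 0 1" --pt "2.92 1.676 0 0 0 0 1" --pt "2.92 1.676 0 0 0 0 1" --pt "2.92 1.676 0 0 0 0 1" --pt "2.92 1.676 0 0 0 0 1" --pt "2.92 1.676 0 0 0 0 1" --pt "2.92 1.676 0 0 0 0 1" --pt "2.92 1.676 0 0 0 0 1" --pt "2.92 1.676 0 0 0 0 1" --pt "2.92 1.676 0 0 0 0 1" --pt "2.92 1.676 0 0 0 0 1" --pt "2.92 1.676 0 0 0 0 1" --pt "2.92 1.676 0 0 0 0 1" --pt "2.92 1.676 0 0 0 0 1" --pt "2.92 1.676 0 0 0 0 1"

```text
clock: 3.58
eef_pos: [0.585, -0.0299, 0.2484]
orientation: [0.722, 0.692, 0.0, 0.0]
ft_force: [1.2, -0.4, -0.2]
finger_gap: 0.0851
gripper_force: 0.0
```

```bash
python3 -c "
from h import *
go(.5985,-.001,.118,-1.7)
p=snapshot('side'); save(p,'s1',(180,120,420,300),3)
w=cloud(p); h=cv2.cvtColor(p['pixels'],cv2.COLOR_RGB2HSV)
m=((h[...,0]<6)|(h[...,0]>172))&(h[...,1]>150)&(w[...,2]>.112)&(w[...,2]<.13)&(w[...,0]<.7); print(m.sum(),np.nanmedian(w[m],0), np.argwhere(m).mean(0))"
```

```text
t 3.6 pos [ 0.585  -0.0299  0.2484] yaw -2.4 tilt [ 0. -0. -1.] rotvec [ 0.     0.    -0.012] shift now-frame [ 2.94  1.22 13.04] shift goal-frame [ 2.92  1.26 13.04] f [ 1.2 -0.4 -0.2] gap 0.0851
28 [0.57974971 0.00540033 0.12245677] [216.07142857 287.07142857]
```

Call:
arm_command --pt "0 0 0 0 0 0 1" --pt "0 0 0 0 0 0 1" --pt "0 0 0 0 0 0 1"

```text
clock: 3.88
eef_pos: [0.584, -0.0321, 0.2482]
orientation: [0.721, 0.693, -0.0, -0.0]
ft_force: [-0.6, -0.7, -0.3]
finger_gap: 0.0857
gripper_force: 0.0
```

```bash
python3 -c "
from h import *
go(.5982,0.000,.118,-1.7)"
```

```text
t 3.9 pos [ 0.584  -0.0321  0.2482] yaw -2.2 tilt [-0. -0. -1.] rotvec [-0.     0.    -0.009] shift now-frame [ 3.26  1.3  13.02] shift goal-frame [ 3.25  1.33 13.02] f [-0.6 -0.7 -0.3] gap 0.0857
```

View pics/s1.png

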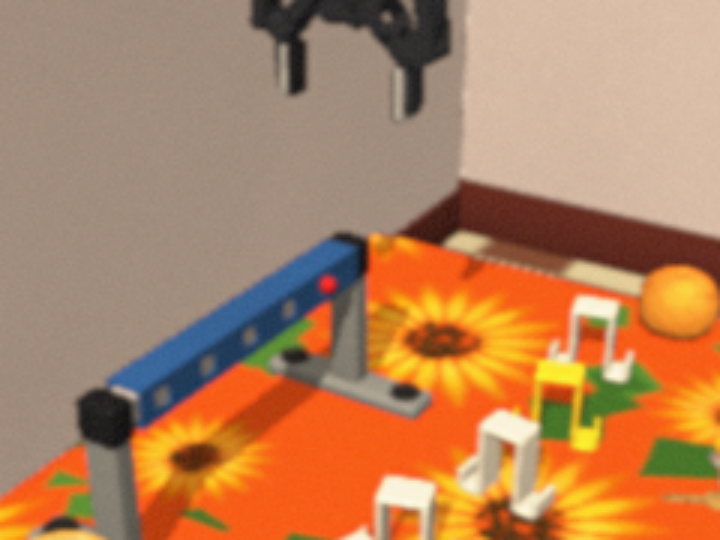

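Call:
arm_command --pt "1.6 0.65 1 0 0 -0.008 1" --pt "1.6 0.65 1 0 0 0 1" --pt "0 0 2 0 0 0 1" --pt "0 0 2 0 0 0 1" --pt "0 0 1 0 0 0 1" --pt "0 0 0 0 0 0 1" --pt "0 0 0 0 0 0 1" --pt "0 0 0 0 0 0 1"

```text
clock: 4.55
eef_pos: [0.5988, -0.0005, 0.1794]
orientation: [0.717, 0.697, 0.0, 0.001]
ft_force: [0.1, 0.4, 0.8]
finger_gap: 0.0853
gripper_force: 0.0
```

```bash
python3 -c "
from h import *
go(.5982,0.000,.118,-1.7)
p=snapshot('top'); save(p,'t1',(180,130,440,260),3)"
```

```text
t 4.5 pos [ 5.988e-01 -5.000e-04  1.794e-01] yaw -1.7 tilt [ 0.001 -0.    -1.   ] rotvec [0.001 0.    0.   ] shift now-frame [ 0.05 -0.07  6.14] shift goal-frame [ 0.05 -0.06  6.14] f [0.1 0.4 0.8] gap 0.0853
```

View pics/t1.png

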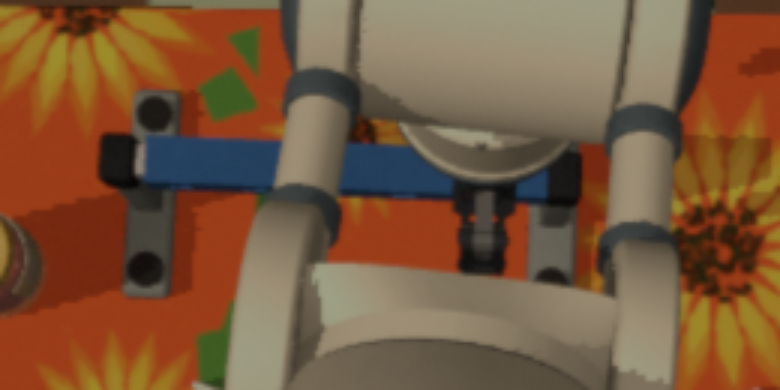

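Call:
arm_command --pt "0 0 2 0 0 0 1" --pt "0 0 2 0 0 0 1" --pt "0 0 1.2 0 0 0 1" --pt "0 0 0.9 0 0 0 1" --pt "0 0 0 0 0 0 0.55" --pt "0 0 0 0 0 0 0.55" --pt "0 0 0 0 0 0 0.45" --pt "0 0 0 0 0 0 0.42" --pt "0 0 0 0 0 0 0.4" --pt "0 0 0 0 0 0 0.4" --pt "0 0 0 0 0 0 0.4" --grip_force 50

```text
clock: 5.52
eef_pos: [0.5982, 0.0001, 0.1176]
orientation: [0.717, 0.697, 0.0, -0.0]
ft_force: [-2.3, -0.3, 1.9]
finger_gap: 0.0339
gripper_force: 1.3
```

Call:
arm_command --pt "0 0 0 0 0 0 0.3" --pt "0 0 0 0 0 0 0.3" --pt "0 0 0 0 0 0 0.25" --pt "0 0 0 0 0 0 0.25" --pt "0 0 0 0 0 0 0.25"

```text
clock: 5.93
eef_pos: [0.5986, 0.0, 0.1176]
orientation: [0.717, 0.697, 0.0, 0.0]
ft_force: [-2.1, 0.1, 5.0]
finger_gap: 0.0275
gripper_force: 49.7
```

```bash
python3 -c "
from h import *
go(.5982,0.000,.118,-1.7)"
```

```text
t 5.9 pos [0.5986 0.     0.1176] yaw -1.6 tilt [ 0.001  0.    -1.   ] rotvec [ 0.001 -0.     0.001] shift now-frame [-0.01 -0.04 -0.04] shift goal-frame [-0.01 -0.04 -0.04] f [-2.1  0.1  5. ] gap 0.0275
```

Call:
arm_command --pt "-0.3 0 0 0 0 0 0.25" --pt "-0.6 0 0 0 0 0 0.25" --pt "-0.6 0 0 0 0 0 0.25" --pt "-0.6 0 0 0 0 0 0.25" --pt "-0.6 0 0 0 0 0 0.25" --pt "-0.6 0 0 0 0 0 0.25" --pt "-0.6 0 0 0 0 0 0.25" --pt "-0.4 0 0 0 0 0 0.25" --pt "-0.2 0 0 0 0 0 0.25" --pt "-0.1 0 0 0 0 0 0.25" --pt "0 0 0 0 0 0 0.25" --pt "0 0 0 0 0 0 0.25"

```text
clock: 6.93
eef_pos: [0.5973, -0.0461, 0.1176]
orientation: [0.717, 0.697, 0.0, 0.0]
ft_force: [-2.6, -0.9, 5.6]
finger_gap: 0.0275
gripper_force: 49.7
```

```bash
cat >> h.py <<'E'
def look(n,name=None):
    p=snapshot(n); rail(p)
    w=cloud(p); h=cv2.cvtColor(p['pixels'],cv2.COLOR_RGB2HSV)
    m=((h[...,0]<6)|(h[...,0]>172))&(h[...,1]>150)&(w[...,2]>.112)&(w[...,2]<.13)&(abs(w[...,0]-.585)<.02)&(abs(w[...,1])<.03); print("button px",m.sum(),np.nanmedian(w[m],0) if m.any() else None)
    if name: save(p,name,(180,160,420,340),3)
E
python3 -c "
from h import *
go(.5982,-0.045,.118,-1.7); look('side','s2')"
```

```text
t 6.9 pos [ 0.5973 -0.0461  0.1176] yaw -1.6 tilt [ 0.001 -0.    -1.   ] rotvec [0.001 0.    0.001] shift now-frame [ 0.11  0.09 -0.04] shift goal-frame [ 0.11  0.09 -0.04] f [-2.6 -0.9  5.6] gap 0.0275
blue 698 rect c 597.2239990234375 47.21235656738281 217.2450714111328 41.723628997802734 84.7632827758789 pca c [0.59511483 0.06168714] dir [0.01493292 0.9998885 ] len [-0.12381774 -0.11217454  0.0906065   0.09501541] wid [-0.01211977 -0.00030304  0.01504245]
red 90 [0.58326847 0.01559914 0.11236374]
caps [(array([0.598, 0.225, 0.134]), np.int64(114)), (array([ 0.567, -0.049,  0.134]), np.int64(41))]
button px 26 [0.57926035 0.00628608 0.12375842]
```

View pics/s2.png

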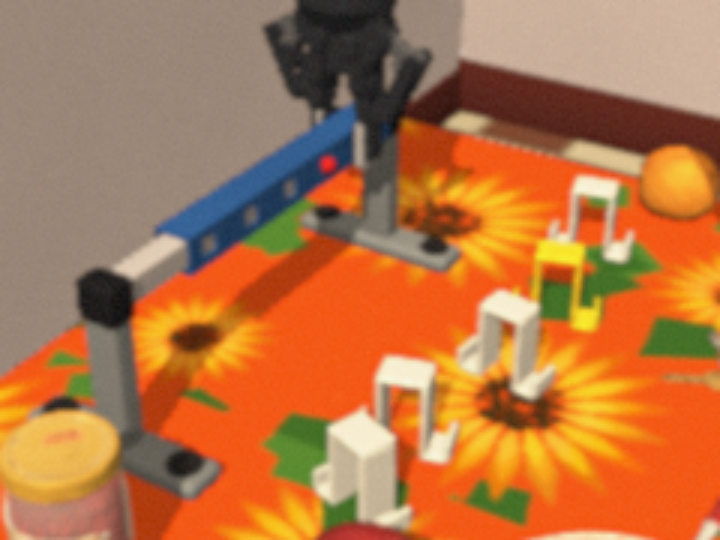

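Call:
arm_command --pt "0 0 0 0 0 0 0.7" --pt "0 0 0 0 0 0 0.7" --pt "0 0 0 0 0 0 0.7" --pt "0 0 0 0 0 0 0.7" --pt "0 0 0 0 0 0 0.7" --pt "1.2 0 0 0 0 0 0.7" --pt "1.2 0 0 0 0 0 0.7" --pt "1.2 0 0 0 0 0 0.7" --pt "1.0 0 0 0 0 0 0.7" --pt "0 0 0 0 0 0 0.7" --pt "0 0 0 0 0 0 0.7" --pt "0 0 0 0 0 0 0.25" --pt "0 0 0 0 0 0 0.25" --pt "0 0 0 0 0 0 0.25" --pt "0 0 0 0 0 0 0.25" --pt "0 0 0 0 0 0 0.25" --pt "0 0 0 0 0 0 0.25" --pt "0 0 0 0 0 0 0.25" --pt "0 0 0 0 0 0 0.25"

```text
clock: 8.57
eef_pos: [0.5986, -0.0002, 0.1174]
orientation: [0.717, 0.697, 0.0, 0.0]
ft_force: [0.7, -2.4, 3.7]
finger_gap: 0.027
gripper_force: 50.9
```

Call:
arm_command --pt "-0.3 0 0 0 0 0 0.25" --pt "-0.6 0 0 0 0 0 0.25" --pt "-0.6 0 0 0 0 0 0.25" --pt "-0.6 0 0 0 0 0 0.25" --pt "-0.6 0 0 0 0 0 0.25" --pt "-0.6 0 0 0 0 0 0.25" --pt "-0.6 0 0 0 0 0 0.25" --pt "-0.4 0 0 0 0 0 0.25" --pt "-0.2 0 0 0 0 0 0.25" --pt "-0.1 0 0 0 0 0 0.25" --pt "0 0 0 0 0 0 0.25" --pt "0 0 0 0 0 0 0.25"

```text
clock: 9.57
eef_pos: [0.5972, -0.0459, 0.1174]
orientation: [0.717, 0.697, 0.0, -0.0]
ft_force: [1.0, 1.0, 5.0]
finger_gap: 0.0271
gripper_force: 50.7
```

```bash
python3 -c "
from h import *
go(.5982,-0.045,.118,-1.7); look('side')"
```

```text
t 9.6 pos [ 0.5972 -0.0459  0.1174] yaw -1.6 tilt [ 0.  0. -1.] rotvec [ 0.    -0.     0.001] shift now-frame [ 0.09  0.1  -0.06] shift goal-frame [ 0.09  0.1  -0.06] f [1. 1. 5.] gap 0.0271
blue 515 rect c 593.5950317382812 -0.970855712890625 224.16049194335938 40.08354949951172 83.90042877197266 pca c [0.59448059 0.03403171] dir [-3.58775197e-04  9.99999936e-01] len [-0.14832898 -0.08853014  0.07310904  0.0768427 ] wid [-1.30658117e-02 -9.47501070e-05  1.45036305e-02]
red 113 [0.58221558 0.00711708 0.11306346]
caps [(array([0.598, 0.225, 0.134]), np.int64(117)), (array([ 0.568, -0.131,  0.133]), np.int64(53))]
button px 26 [0.58032818 0.00548937 0.12217574]
```

Call:
arm_command --pt "0 0 0 0 0 0 0.7" --pt "0 0 0 0 0 0 0.7" --pt "0 0 0 0 0 0 0.7" --pt "0 0 0 0 0 0 0.7" --pt "0 0 0 0 0 0 0.7" --pt "1.2 0 0 0 0 0 0.7" --pt "1.2 0 0 0 0 0 0.7" --pt "1.2 0 0 0 0 0 0.7" --pt "1.0 0 0 0 0 0 0.7" --pt "0 0 0 0 0 0 0.7" --pt "0 0 0 0 0 0 0.7" --pt "0 0 0 0 0 0 0.25" --pt "0 0 0 0 0 0 0.25" --pt "0 0 0 0 0 0 0.25" --pt "0 0 0 0 0 0 0.25" --pt "0 0 0 0 0 0 0.25" --pt "0 0 0 0 0 0 0.25" --pt "0 0 0 0 0 0 0.25" --pt "0 0 0 0 0 0 0.25"

```text
clock: 11.2
eef_pos: [0.5986, -0.0002, 0.1174]
orientation: [0.717, 0.697, 0.0, 0.0]
ft_force: [0.6, -1.9, 4.2]
finger_gap: 0.0274
gripper_force: 50.9
```

Call:
arm_command --pt "-0.3 0 0 0 0 0 0.25" --pt "-0.6 0 0 0 0 0 0.25" --pt "-0.6 0 0 0 0 0 0.25" --pt "-0.6 0 0 0 0 0 0.25" --pt "-0.6 0 0 0 0 0 0.25" --pt "-0.6 0 0 0 0 0 0.25" --pt "-0.6 0 0 0 0 0 0.25" --pt "-0.4 0 0 0 0 0 0.25" --pt "-0.2 0 0 0 0 0 0.25" --pt "-0.1 0 0 0 0 0 0.25" --pt "0 0 0 0 0 0 0.25" --pt "0 0 0 0 0 0 0.25"

```text
clock: 12.2
eef_pos: [0.5972, -0.0458, 0.1174]
orientation: [0.717, 0.697, 0.0, -0.0]
ft_force: [-0.2, 2.5, 5.8]
finger_gap: 0.0273
gripper_force: 50.9
```

```bash
python3 -c "
from h import *
go(.5982,-0.045,.118,-1.7); look('side')"
```

```text
t 12.2 pos [ 0.5972 -0.0458  0.1174] yaw -1.6 tilt [ 0.  0. -1.] rotvec [ 0.    -0.     0.002] shift now-frame [ 0.08  0.1  -0.06] shift goal-frame [ 0.08  0.1  -0.06] f [-0.2  2.5  5.8] gap 0.0273
blue 398 rect c 587.69482421875 -54.25975799560547 244.7056884765625 41.65013885498047 84.2677230834961 pca c [ 0.59253015 -0.01092842] dir [0.05475454 0.99849984] len [-0.16628891 -0.15973761  0.0737257   0.07852218] wid [-0.01251295 -0.00041115  0.01554314]
red 110 [0.58207485 0.0069491  0.11317207]
caps [(array([0.595, 0.223, 0.134]), np.int64(139)), (array([-0.002, -0.875,  0.134]), np.int64(34))]
button px 26 [0.579553   0.0059087  0.12302224]
```

Call:
arm_command --pt "0 0 0 0 0 0 0.7" --pt "0 0 0 0 0 0 0.7" --pt "0 0 0 0 0 0 0.7" --pt "0 0 0 0 0 0 0.7" --pt "0 0 0 0 0 0 0.7" --pt "1.2 0 0 0 0 0 0.7" --pt "1.2 0 0 0 0 0 0.7" --pt "1.2 0 0 0 0 0 0.7" --pt "1.0 0 0 0 0 0 0.7" --pt "0 0 0 0 0 0 0.7" --pt "0 0 0 0 0 0 0.7" --pt "0 0 0 0 0 0 0.25" --pt "0 0 0 0 0 0 0.25" --pt "0 0 0 0 0 0 0.25" --pt "0 0 0 0 0 0 0.25" --pt "0 0 0 0 0 0 0.25" --pt "0 0 0 0 0 0 0.25" --pt "0 0 0 0 0 0 0.25" --pt "0 0 0 0 0 0 0.25"

```text
clock: 13.83
eef_pos: [0.5986, -0.0002, 0.1174]
orientation: [0.717, 0.697, 0.0, 0.0]
ft_force: [0.9, -2.7, 4.2]
finger_gap: 0.0273
gripper_force: 50.7
```

Call:
arm_command --pt "-0.3 0 0 0 0 0 0.25" --pt "-0.6 0 0 0 0 0 0.25" --pt "-0.6 0 0 0 0 0 0.25" --pt "-0.6 0 0 0 0 0 0.25" --pt "-0.6 0 0 0 0 0 0.25" --pt "-0.6 0 0 0 0 0 0.25" --pt "-0.6 0 0 0 0 0 0.25" --pt "-0.4 0 0 0 0 0 0.25" --pt "-0.2 0 0 0 0 0 0.25" --pt "-0.1 0 0 0 0 0 0.25" --pt "0 0 0 0 0 0 0.25" --pt "0 0 0 0 0 0 0.25"

```text
clock: 14.83
eef_pos: [0.5972, -0.0458, 0.1174]
orientation: [0.717, 0.697, 0.0, -0.0]
ft_force: [0.8, 2.8, 5.5]
finger_gap: 0.0271
gripper_force: 50.9
```

Call:
arm_command --pt "0 0 0 0 0 0 0.8" --pt "0 0 0 0 0 0 0.8" --pt "0 0 0 0 0 0 0.8" --pt "0 0 0 0 0 0 0.8" --pt "0 0 0 0 0 0 0.8" --pt "0 0 0 0 0 0 0.8" --pt "0 0 -2 0 0 0 0.8" --pt "0 0 -2.5 0 0 0 0.8" --pt "0 0 -2.5 0 0 0 0.8" --pt "0 0 -2 0 0 0 0.8" --pt "0 0 0 0 0 0 0.8"

```text
clock: 15.75
eef_pos: [0.5988, -0.0462, 0.2113]
orientation: [0.717, 0.697, 0.002, 0.002]
ft_force: [0.3, -0.1, 0.5]
finger_gap: 0.0686
gripper_force: 0.0
```

```bash
python3 -c "
from h import *
go(.4437,-0.179,.25,12); look('side','s3'); p=snapshot('top'); hooks(p); rail(p); save(p,'t3')"
```

```text
t 15.8 pos [ 0.5988 -0.0462  0.2113] yaw -1.6 tilt [ 0.006 -0.001 -1.   ] rotvec [ 0.006  0.002 -0.237] shift now-frame [-13.71 -15.11  -3.94] shift goal-frame [ -9.76 -17.93  -3.87] f [ 0.3 -0.1  0.5] gap 0.0686
blue 563 rect c 591.2512817382812 -99.96735382080078 242.1520538330078 27.607364654541016 88.27767944335938 pca c [ 0.58932373 -0.08817943] dir [0.03568367 0.99936313] len [-0.13280278 -0.12615966  0.10534338  0.1093044 ] wid [-0.0108372  -0.00057027  0.01420436]
red 109 [0.58198549 0.0054682  0.11237679]
caps [(array([0.598, 0.226, 0.134]), np.int64(113)), (array([ 0.578, -0.222,  0.134]), np.int64(23))]
button px 26 [0.5801901  0.00498097 0.12273754]
hook p0.85 px(277,269) xy=(0.4270,0.0550) size 25x3 yaw(long axis) -4.0 ztop 0.629 sat 74
hook p0.63 px(246,274) xy=(0.4451,0.1847) size 33x26 yaw(long axis) -20.9 ztop 0.062 sat 39
blue 1238 rect c 594.7105102539062 -102.78105926513672 239.7283172607422 28.57231903076172 88.4957046508789 pca c [ 0.5940254 -0.0982616] dir [0.02933583 0.99956961] len [-0.12440282 -0.12014367  0.11207814  0.11533932] wid [-0.01252673 -0.00034688  0.01366319]
red 98 [ 0.58457861 -0.00074698  0.12687891]
caps [(array([0.603, 0.215, 0.134]), np.int64(194)), (array([ 0.587, -0.227,  0.134]), np.int64(238))]
```

View pics/s3.png

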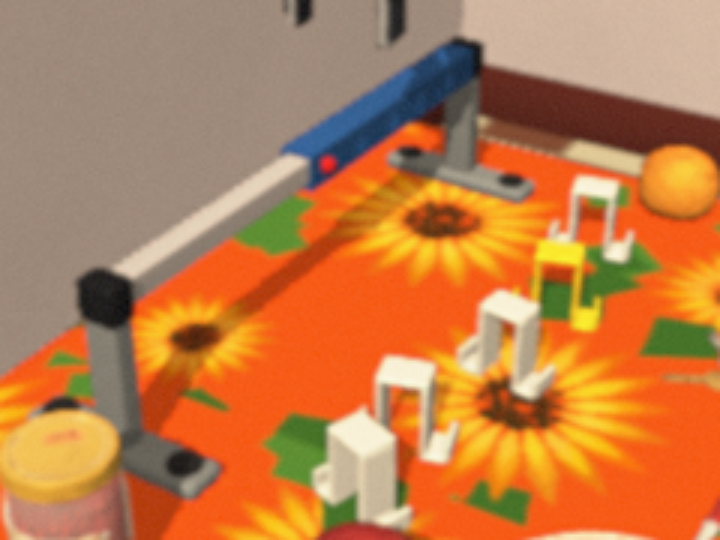

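Call:
arm_command --pt "0 0 0 0 0 0.112 0.7" --pt "0 0 0 0 0 0.112 0.7" --pt "0 0 0 0 0 0.112 0.7" --pt "2 -2.8 0 0 0 0 0.7" --pt "2 -2.8 0 0 0 0 0.7" --pt "2 -2.8 0 0 0 0 0.7" --pt "2 -2.8 0 0 0 0 0.7" --pt "2 -2.8 0 0 0 0 0.7" --pt "2 -2.8 0 0 0 0 0.7" --pt "2 -2.8 0 0 0 0 0.7" --pt "2 -2.8 0 0 0 0 0.7" --pt "0 0 2 0 0 0 0.7" --pt "0 0 2 0 0 0 0.7" --pt "0 0 2 0 0 0 0.7" --pt "0 0 0 0 0 0 0.7" --pt "0 0 0 0 0 0 0.7" --pt "0 0 0 0 0 0 0.7"

```text
clock: 17.32
eef_pos: [0.4448, 0.1833, 0.1476]
orientation: [0.823, 0.567, -0.0, -0.0]
ft_force: [0.4, -0.2, 0.1]
finger_gap: 0.0597
gripper_force: 0.0
```

```bash
python3 -c "
from h import *
go(.4451,0.1847,.043,-20.9); p=snapshot('side'); hooks(p); save(p,'s4',(220,180,420,400),2.7)"
```

```text
t 17.3 pos [0.4448 0.1833 0.1476] yaw -20.9 tilt [-0. -0. -1.] rotvec [-0.     0.     0.001] shift now-frame [ 0.15 -0.02 10.46] shift goal-frame [ 0.14 -0.03 10.46] f [ 0.4 -0.2  0.1] gap 0.0597
hook p0.76 px(368,255) xy=(0.4127,-0.0304) size 109x34 yaw(long axis) -72.3 ztop 0.061 sat 206
hook p0.64 px(348,275) xy=(0.4132,0.1018) size 205x38 yaw(long axis) -81.6 ztop 0.061 sat 56
hook p0.63 px(302,315) xy=(0.4241,0.2108) size 139x51 yaw(long axis) -61.4 ztop 0.067 sat 44
hook p0.59 px(299,303) xy=(0.4536,0.1690) size 84x38 yaw(long axis) -58.4 ztop 0.061 sat 34
hook p0.51 px(377,232) xy=(0.4305,-0.1233) size 138x34 yaw(long axis) -79.4 ztop 0.061 sat 99
```

View pics/s4.png

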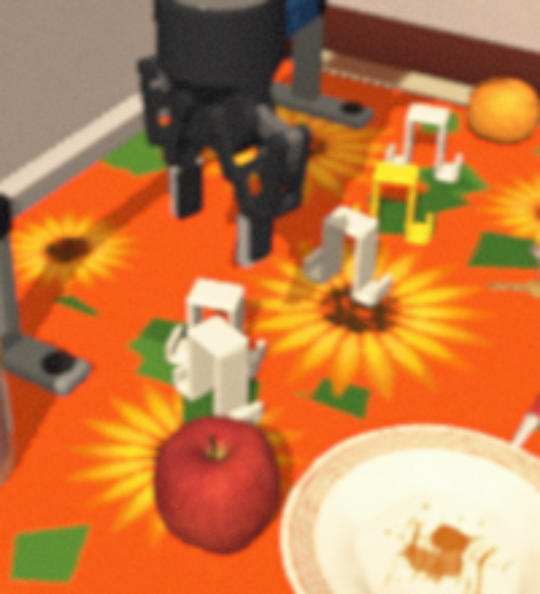

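```bash
python3 -c "
from h import *
p=snapshot('side'); w=cloud(p); im=cv2.cvtColor(p['pixels'],cv2.COLOR_RGB2HSV)
m=(w[...,2]>.0545)&(w[...,2]<.066)&(im[...,1]<90)&(abs(w[...,0]-.44)<.08)&(w[...,1]<.3)
n,l,st,c=cv2.connectedComponentsWithStats(m.astype(np.uint8))
for i in range(1,n):
  if st[i,4]>25:
    q=w[l==i][:,:2]*1000; print(np.round(c[i]),st[i,4],[np.round(k) for k in cv2.minAreaRect(q.astype(np.float32))])
"
```

```text
[497.  96.] 68 [array([  440., -1817.]), array([159.,  33.]), np.float64(1.0)]
[378. 222.] 85 [array([ 441., -176.]), array([33., 27.]), np.float64(12.0)]
[350. 262.] 135 [array([425.,  17.]), array([28., 35.]), np.float64(86.0)]
[300. 289.] 173 [array([467., 148.]), array([34., 27.]), np.float64(16.0)]
[301. 305.] 211 [array([442., 187.]), array([27., 36.]), np.float64(69.0)]
```

```bash
python3 -c "
from h import *
go(.470,0.1455,.043,15.5)"
```

```text
t 17.5 pos [0.4452 0.1834 0.1481] yaw -20.9 tilt [ 0.001  0.    -1.   ] rotvec [ 0.001 -0.    -0.635] shift now-frame [-2.66  3.65 10.51] shift goal-frame [-4.31  1.37 10.51] f [-0.9  0.1 -0.1] gap 0.0598
```

Call:
arm_command --pt "0 0 0 0 0 -0.106 0.7" --pt "0 0 0 0 0 -0.106 0.7" --pt "0 0 0 0 0 -0.106 0.7" --pt "0 0 0 0 0 -0.106 0.7" --pt "0 0 0 0 0 -0.106 0.7" --pt "0 0 0 0 0 -0.106 0.7" --pt "-2.15 0.7 0 0 0 0 0.7" --pt "-2.15 0.67 0 0 0 0 0.7" --pt "0 0 1.5 0 0 0 0.7" --pt "0 0 1.5 0 0 0 0.7" --pt "0 0 0 0 0 0 0.7" --pt "0 0 0 0 0 0 0.7"

```text
clock: 18.47
eef_pos: [0.4693, 0.1455, 0.1175]
orientation: [0.605, 0.796, -0.0, -0.0]
ft_force: [-0.2, 0.6, -0.5]
finger_gap: 0.0596
gripper_force: 0.0
```

```bash
python3 -c "
from h import *
go(.470,0.1455,.043,15.5)"
```

```text
t 18.5 pos [0.4693 0.1455 0.1175] yaw 15.6 tilt [-0.001 -0.    -1.   ] rotvec [-0.001 -0.     0.001] shift now-frame [-0.02  0.07  7.45] shift goal-frame [-0.02  0.07  7.45] f [-0.2  0.6 -0.5] gap 0.0596
```

Call:
arm_command --pt "0 0 1.5 0 0 0 0.7" --pt "0 0 1.5 0 0 0 0.7" --pt "0 0 1.5 0 0 0 0.7" --pt "0 0 1.5 0 0 0 0.7" --pt "0 0 1 0 0 0 0.7" --pt "0 0 0.4 0 0 0 0.7" --pt "0 0 0 0 0 0 0.7" --pt "0 0 0 0 0 0 0.45" --pt "0 0 0 0 0 0 0.38" --pt "0 0 0 0 0 0 0.3" --pt "0 0 0 0 0 0 0.3" --pt "0 0 0 0 0 0 0.3" --pt "0 0 0 0 0 0 0.3" --pt "0 0 0 0 0 0 0.3" --grip_force 50

```text
clock: 19.63
eef_pos: [0.4699, 0.1457, 0.0442]
orientation: [0.605, 0.796, 0.001, 0.0]
ft_force: [-0.6, 0.7, 6.5]
finger_gap: 0.0334
gripper_force: 48.8
```

Call:
arm_command --pt "0 0 -0.5 0 0 0 0.3" --pt "0 0 -1.5 0 0 0 0.3" --pt "0 0 -2 0 0 0 0.3" --pt "0 0 -3 0 0 0 0.3" --pt "0 0 -3 0 0 0 0.3" --pt "0 0 -3 0 0 0 0.3" --pt "0 0 -2.5 0 0 0 0.3" --pt "0 0 0 0 0 0 0.3" --pt "0 0 0 0 0 0 0.3"

```text
clock: 20.38
eef_pos: [0.4701, 0.1457, 0.2]
orientation: [0.605, 0.796, 0.001, 0.001]
ft_force: [-0.9, 0.1, -2.9]
finger_gap: 0.0337
gripper_force: 49.7
```

```bash
python3 -c "
from h import *
go(.604,0.18,.195,-1.7); p=snapshot('side'); hooks(p); save(p,'s5',(200,140,440,380),2.5)"
```

```text
t 20.4 pos [0.4701 0.1457 0.2   ] yaw 15.6 tilt [ 0.004  0.001 -1.   ] rotvec [ 0.004 -0.     0.302] shift now-frame [-0.3  13.82  0.55] shift goal-frame [ 3.82 13.28  0.5 ] f [-0.9  0.1 -2.9] gap 0.0337
hook p0.85 px(300,230) xy=(0.4628,0.1518) size 79x15 yaw(long axis) 15.5 ztop 0.233 sat 16
hook p0.81 px(302,317) xy=(0.4194,0.2188) size 117x51 yaw(long axis) -61.8 ztop 0.067 sat 65
hook p0.65 px(369,256) xy=(0.4173,-0.0263) size 116x35 yaw(long axis) -79.9 ztop 0.061 sat 200
hook p0.63 px(376,230) xy=(0.4332,-0.1228) size 141x35 yaw(long axis) -81.3 ztop 0.061 sat 163
hook p0.60 px(276,251) xy=(0.4644,0.1529) size 133x30 yaw(long axis) 21.1 ztop 0.277 sat 19
hook p0.59 px(348,274) xy=(0.4253,0.0168) size 34x27 yaw(long axis) -7.4 ztop 0.061 sat 39
```

View pics/s5.png

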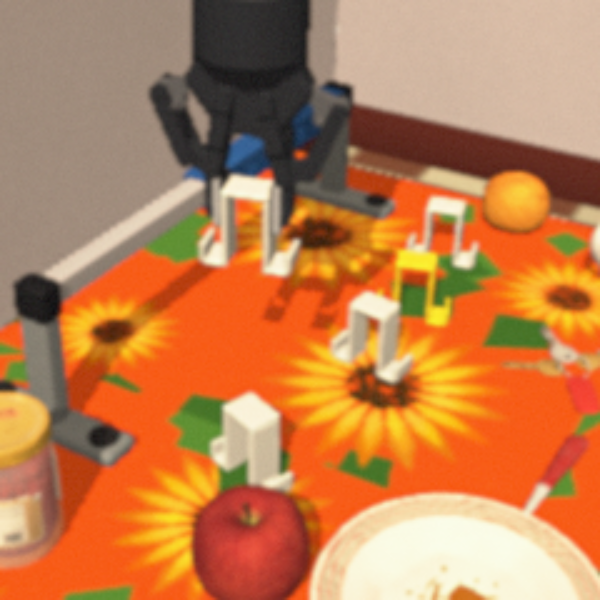

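Call:
arm_command --pt "0 0 0 0 0 0.1 0.3" --pt "0 0 0 0 0 0.1 0.3" --pt "0 0 0 0 0 0.1 0.3" --pt "0.76 2.66 0 0 0 0 0.3" --pt "0.76 2.66 0 0 0 0 0.3" --pt "0.76 2.66 0 0 0 0 0.3" --pt "0.76 2.66 0 0 0 0 0.3" --pt "0.76 2.66 0 0 0 0 0.3" --pt "0 0 0 0 0 0 0.3" --pt "0 0 0 0 0 0 0.3" --pt "0 0 0 0 0 0 0.3" --pt "0 0 0 0 0 0 0.3"

```text
clock: 21.48
eef_pos: [0.6023, 0.1796, 0.1975]
orientation: [0.717, 0.697, -0.001, -0.001]
ft_force: [0.8, -0.1, -1.6]
finger_gap: 0.0334
gripper_force: 49.8
```

```bash
python3 -c "
from h import *
go(.604,0.18,.118,-1.7); p=snapshot('side'); save(p,'s6',(180,140,380,300),3)"
```

```text
t 21.5 pos [0.6023 0.1796 0.1975] yaw -1.6 tilt [-0.002 -0.    -1.   ] rotvec [-0.002  0.     0.002] shift now-frame [0.05 0.19 7.95] shift goal-frame [0.04 0.17 7.95] f [ 0.8 -0.1 -1.6] gap 0.0334
```

View pics/s6.png

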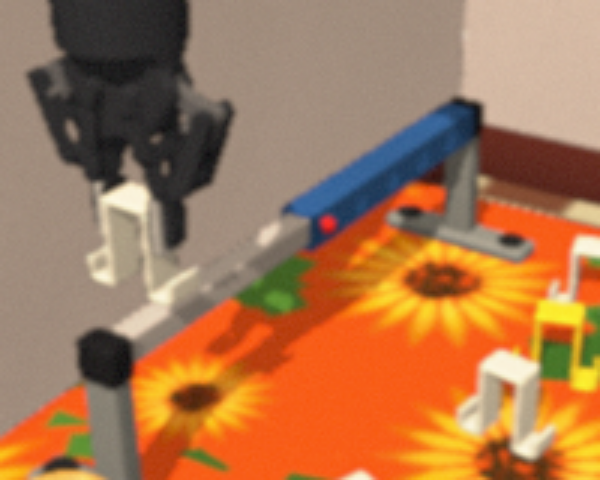

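Call:
arm_command --pt "0 0.15 0 0 0 0 0.3" --pt "0 0 1 0 0 0 0.3" --pt "0 0 1 0 0 0 0.3" --pt "0 0 1 0 0 0 0.3" --pt "0 0 1 0 0 0 0.3" --pt "0 0 1 0 0 0 0.3" --pt "0 0 0 0 0 0 0.3"

```text
clock: 22.12
eef_pos: [0.6038, 0.1796, 0.1456]
orientation: [0.717, 0.697, -0.002, -0.001]
ft_force: [-0.4, -0.1, -1.5]
finger_gap: 0.0334
gripper_force: 49.8
```

Call:
arm_command --pt "0 0 1 0 0 0 0.3" --pt "0 0 1 0 0 0 0.3" --pt "0 0 0.6 0 0 0 0.3" --pt "0 0 0 0 0 0 0.3" --pt "0 0 0 0 0 0 0.3"

```text
clock: 22.53
eef_pos: [0.6048, 0.1798, 0.1219]
orientation: [0.717, 0.697, -0.0, -0.0]
ft_force: [0.2, 0.0, -0.7]
finger_gap: 0.0334
gripper_force: 49.8
```

```bash
python3 -c "
from h import *
go(.604,0.18,.118,-1.7)"
```

```text
t 22.5 pos [0.6048 0.1798 0.1219] yaw -1.6 tilt [-0.001 -0.    -1.   ] rotvec [-0.001  0.     0.002] shift now-frame [ 0.02 -0.08  0.39] shift goal-frame [ 0.02 -0.08  0.39] f [ 0.2  0.  -0.7] gap 0.0334
```

Call:
arm_command --pt "0 0 0.3 0 0 0 0.3" --pt "0 0 0 0 0 0 0.3" --pt "0 0 0 0 0 0 0.7" --pt "0 0 0 0 0 0 0.7" --pt "0 0 0 0 0 0 0.7" --pt "0 0 0 0 0 0 0.7" --pt "0 0 0 0 0 0 0.7" --pt "0 0 -1 0 0 0 0.7" --pt "0 0 -2 0 0 0 0.7" --pt "0 0 -2.5 0 0 0 0.7" --pt "0 0 -2.5 0 0 0 0.7" --pt "0 0 -1 0 0 0 0.7" --pt "0 -1.6 0 0 0 0 0.7" --pt "0 -3.2 0 0 0 0 0.7" --pt "0 -3.2 0 0 0 0 0.7" --pt "0 -3.2 0 0 0 0 0.7" --pt "0 -3.2 0 0 0 0 0.7" --pt "0 0 0 0 0 0 0.7" --pt "0 0 0 0 0 0 0.7"

```text
clock: 24.12
eef_pos: [0.4597, 0.1839, 0.2098]
orientation: [0.717, 0.697, -0.0, -0.0]
ft_force: [0.8, 0.3, -0.0]
finger_gap: 0.06
gripper_force: 0.0
```

```bash
cat >> h.py <<'E'
def plates(p):
    "white hook top plates by height, any level: blobs"
    w=cloud(p); im=cv2.cvtColor(p['pixels'],cv2.COLOR_RGB2HSV)
    for lo,hi in((.0545,.066),(.1305,.140)):
        m=(w[...,2]>lo)&(w[...,2]<hi)&(im[...,1]<90)&(im[...,2]>60)&(abs(w[...,0]-.5)<.2)&(abs(w[...,1])<.35)
        n,l,st,c=cv2.connectedComponentsWithStats(m.astype(np.uint8))
        for i in range(1,n):
            if st[i,4]>25:
                q=w[l==i]*1000; (a,b),(e,f),g=cv2.minAreaRect(q[:,:2].astype(np.float32)); g+=90*(e<f)
                print(p["name"] if "name" in p else "","plate px",np.round(c[i]),st[i,4],"xy %.1f %.1f size %.0f %.0f yaw %.1f z %.1f"%(a,b,max(e,f),min(e,f),(g+90)%180-90,np.median(q[:,2])))
E
python3 -c "
from h import *
go(.4451,0.1847,.043,-20.9)
for n in('side','top'):
  print(n); plates(snapshot(n))"
```

```text
t 24.1 pos [0.4597 0.1839 0.2098] yaw -1.6 tilt [-0. -0. -1.] rotvec [-0.     0.     0.338] shift now-frame [ 0.04 -1.46 16.68] shift goal-frame [-0.45 -1.39 16.68] f [ 0.8  0.3 -0. ] gap 0.06
side
 plate px [378. 222.] 83 xy 441.0 -176.6 size 33 28 yaw 14.3 z 60.2
 plate px [350. 262.] 136 xy 425.7 17.4 size 34 27 yaw -9.0 z 60.2
 plate px [218. 288.] 71 xy 600.2 226.2 size 26 12 yaw 24.0 z 60.8
 plate px [301. 305.] 203 xy 442.8 186.8 size 35 26 yaw -20.6 z 60.1
 plate px [332. 175.] 36 xy 595.9 -212.3 size 67 27 yaw 65.5 z 134.5
 plate px [253. 229.] 104 xy 597.8 103.5 size 111 20 yaw 87.2 z 131.0
 plate px [226. 245.] 226 xy 602.6 193.9 size 72 35 yaw 87.1 z 134.2
top
 plate px [434. 276.] 241 xy 443.7 -179.3 size 34 26 yaw 12.2 z 60.2
 plate px [330. 284.] 244 xy 428.2 15.1 size 34 26 yaw -7.6 z 60.0
 plate px [239. 182.] 254 xy 604.7 181.2 size 35 34 yaw 3.8 z 133.5
 plate px [283. 185.] 69 xy 601.2 98.9 size 34 18 yaw 89.9 z 131.6
 plate px [310. 187.] 48 xy 599.2 54.0 size 30 17 yaw -89.8 z 131.6
```

Call:
arm_command --pt "0 0 0 0 0 0.112 0.7" --pt "0 0 0 0 0 0.112 0.7" --pt "0 0 0 0 0 0.112 0.7" --pt "-0.43 -1.37 2 0 0 0 0.7" --pt "0 0 3 0 0 0 0.7" --pt "0 0 3 0 0 0 0.7" --pt "0 0 1 0 0 0 0.7" --pt "0 0 0 0 0 0 0.7" --pt "0 0 0 0 0 0 0.7"

```text
clock: 24.97
eef_pos: [0.4475, 0.1847, 0.1191]
orientation: [0.824, 0.567, -0.0, -0.0]
ft_force: [-0.2, -1.0, 1.2]
finger_gap: 0.0599
gripper_force: 0.0
```

```bash
python3 -c "
from h import *
go(.4453,0.1847,.043,-20.9)
plates(snapshot('side'))"
```

```text
t 25.0 pos [0.4475 0.1847 0.1191] yaw -20.9 tilt [-0.001 -0.    -1.   ] rotvec [-0.001  0.     0.   ] shift now-frame [-0.07 -0.2   7.61] shift goal-frame [-0.08 -0.2   7.61] f [-0.2 -1.   1.2] gap 0.0599
 plate px [334. 201.] 40 xy 584.7 -221.8 size 27 16 yaw 27.9 z 60.4
 plate px [378. 222.] 84 xy 440.9 -176.7 size 34 27 yaw 6.9 z 60.0
 plate px [350. 262.] 138 xy 424.9 17.2 size 34 29 yaw -5.2 z 60.1
 plate px [218. 288.] 69 xy 599.9 226.3 size 26 11 yaw 23.2 z 60.7
 plate px [301. 305.] 207 xy 442.0 187.4 size 35 26 yaw -22.2 z 60.1
 plate px [336. 174.] 26 xy 584.0 -225.5 size 33 26 yaw -62.4 z 135.2
 plate px [261. 224.] 40 xy 597.8 83.1 size 49 18 yaw -89.4 z 131.1
 plate px [230. 243.] 280 xy 601.9 166.8 size 125 34 yaw -88.7 z 133.8
```

Call:
arm_command --pt "-0.07 -0.2 1.5 0 0 0 0.7" --pt "0 0 1.5 0 0 0 0.7" --pt "0 0 1.5 0 0 0 0.7" --pt "0 0 1.5 0 0 0 0.7" --pt "0 0 1.1 0 0 0 0.7" --pt "0 0 0.4 0 0 0 0.7" --pt "0 0 0 0 0 0 0.7" --pt "0 0 0 0 0 0 0.45" --pt "0 0 0 0 0 0 0.38" --pt "0 0 0 0 0 0 0.3" --pt "0 0 0 0 0 0 0.3" --pt "0 0 0 0 0 0 0.3" --pt "0 0 0 0 0 0 0.3" --pt "0 0 0 0 0 0 0.3"

```text
clock: 26.18
eef_pos: [0.4453, 0.1849, 0.0454]
orientation: [0.823, 0.567, 0.001, 0.0]
ft_force: [-0.1, 0.3, 7.9]
finger_gap: 0.034
gripper_force: 49.6
```

Call:
arm_command --pt "0 0 -0.5 0 0 0 0.3" --pt "0 0 -1.5 0 0 0 0.3" --pt "0 0 -2 0 0 0 0.3" --pt "0 0 -3 0 0 0 0.3" --pt "0 0 -3 0 0 0 0.3" --pt "0 0 -3 0 0 0 0.3" --pt "0 0 -2.5 0 0 0 0.3" --pt "0 0 0 0 0 -0.112 0.3" --pt "0 0 0 0 0 -0.112 0.3" --pt "0 0 0 0 0 -0.112 0.3" --pt "0 0 0 0 0 0 0.3"

```text
clock: 27.1
eef_pos: [0.4445, 0.1848, 0.2002]
orientation: [0.715, 0.699, 0.0, 0.0]
ft_force: [-0.5, 0.5, -0.4]
finger_gap: 0.0335
gripper_force: 49.9
```

```bash
python3 -c "
from h import *
go(.6032,0.135,.195,-1.7)"
```

```text
t 27.1 pos [0.4445 0.1848 0.2002] yaw -1.3 tilt [ 0.001  0.    -1.   ] rotvec [ 0.001 -0.     0.008] shift now-frame [-4.63 15.97  0.54] shift goal-frame [-4.5  16.01  0.52] f [-0.5  0.5 -0.4] gap 0.0335
```

Call:
arm_command --pt "-0.75 2.67 0 0 0 0.008 0.3" --pt "-0.75 2.67 0 0 0 0 0.3" --pt "-0.75 2.67 0 0 0 0 0.3" --pt "-0.75 2.67 0 0 0 0 0.3" --pt "-0.75 2.67 0 0 0 0 0.3" --pt "-0.75 2.67 0 0 0 0 0.3" --pt "0 0 0 0 0 0 0.3" --pt "0 0 0 0 0 0 0.3" --pt "0 0 0 0 0 0 0.3" --pt "0 0 0 0 0 0 0.3" --pt "0 0 0 0 0 0 0.3"

```text
clock: 28.02
eef_pos: [0.6023, 0.1346, 0.1996]
orientation: [0.72, 0.694, -0.0, -0.0]
ft_force: [-0.2, 1.1, -1.1]
finger_gap: 0.0333
gripper_force: 50.2
```

```bash
python3 -c "
from h import *
go(.6032,0.135,.12,-1.7)
p=snapshot('side'); save(p,'s7',(180,140,380,300),3)"
```

```text
t 28.0 pos [0.6023 0.1346 0.1996] yaw -2.1 tilt [-0.  0. -1.] rotvec [-0.     0.    -0.007] shift now-frame [0.04 0.09 7.96] shift goal-frame [0.04 0.09 7.96] f [-0.2  1.1 -1.1] gap 0.0333
```

View pics/s7.png

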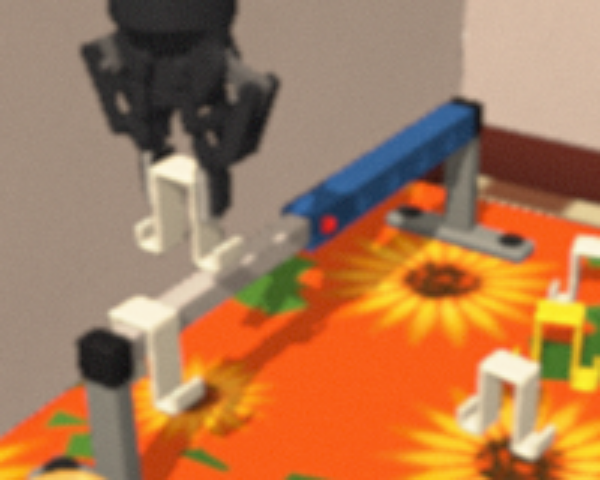

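First hook hangs well (crop 150,330) and the second is above the tube at (180,210). Lower it.

Call:
arm_command --pt "0.04 0.09 1 0 0 -0.006 0.3" --pt "0 0 1.2 0 0 0 0.3" --pt "0 0 1.2 0 0 0 0.3" --pt "0 0 1.2 0 0 0 0.3" --pt "0 0 1.2 0 0 0 0.3" --pt "0 0 1 0 0 0 0.3" --pt "0 0 0.8 0 0 0 0.3" --pt "0 0 0.2 0 0 0 0.3" --pt "0 0 0 0 0 0 0.3" --pt "0 0 0 0 0 0 0.3"

```text
clock: 28.9
eef_pos: [0.6042, 0.1347, 0.1216]
orientation: [0.718, 0.696, 0.0, 0.0]
ft_force: [0.2, -0.2, -1.4]
finger_gap: 0.033
gripper_force: 50.2
```

Call:
arm_command --pt "0 -0.05 0.15 0 0 0 0.3" --pt "0 0 0 0 0 0 0.3" --pt "0 0 0 0 0 0 0.7" --pt "0 0 0 0 0 0 0.7" --pt "0 0 0 0 0 0 0.7" --pt "0 0 0 0 0 0 0.7" --pt "0 0 0 0 0 0 0.7" --pt "0 0 -1 0 0 0 0.7" --pt "0 0 -2 0 0 0 0.7" --pt "0 0 -2.5 0 0 0 0.7" --pt "0 0 -2.5 0 0 0 0.7" --pt "0 0 -1 0 0 0 0.7" --pt "-1 -2 0 0 0 0 0.7" --pt "-2 -3 0 0 0 0 0.7" --pt "-2.5 -3 0 0 0 0 0.7" --pt "-2.5 -3 0 0 0 0 0.7" --pt "-2 -3 0 0 0 0 0.7" --pt "-2 -3 0 0 0 0 0.7" --pt "0 0 0 0 0 0 0.7" --pt "0 0 0 0 0 0 0.7"

```text
clock: 30.57
eef_pos: [0.4288, 0.0191, 0.2102]
orientation: [0.718, 0.696, 0.0, -0.0]
ft_force: [0.4, 0.5, -0.1]
finger_gap: 0.0597
gripper_force: 0.0
```

```bash
python3 -c "
from h import *
go(.4282,0.0151,.043,-7.5)
for n in('side','top'):
  print(n); plates(snapshot(n))"
```

```text
t 30.6 pos [0.4288 0.0191 0.2102] yaw -1.8 tilt [ 0.  0. -1.] rotvec [-0.    -0.     0.099] shift now-frame [-0.4  -0.05 16.72] shift goal-frame [-4.100e-01 -1.000e-02  1.672e+01] f [ 0.4  0.5 -0.1] gap 0.0597
side
 plate px [334. 201.] 46 xy 585.8 -222.9 size 27 14 yaw 24.4 z 60.3
 plate px [378. 222.] 78 xy 440.5 -175.4 size 33 26 yaw 14.0 z 60.1
 plate px [350. 262.] 137 xy 425.8 18.5 size 35 26 yaw -3.8 z 60.1
 plate px [218. 289.] 72 xy 599.5 226.3 size 26 11 yaw 24.4 z 60.2
 plate px [275. 214.] 42 xy 596.9 35.6 size 34 19 yaw 80.3 z 131.0
 plate px [264. 221.] 32 xy 596.5 72.9 size 41 15 yaw -86.1 z 131.3
 plate px [245. 233.] 189 xy 597.1 119.9 size 69 35 yaw 82.7 z 133.8
 plate px [226. 245.] 217 xy 601.6 191.7 size 73 35 yaw -88.8 z 134.3
top
 plate px [434. 276.] 235 xy 443.6 -179.2 size 33 25 yaw 11.5 z 60.1
 plate px [239. 183.] 260 xy 604.4 179.3 size 35 34 yaw 82.1 z 133.6
 plate px [266. 184.] 297 xy 605.5 126.9 size 51 39 yaw -65.6 z 133.2
```

Call:
arm_command --pt "-0.4 0 2 0 0 0.099 0.7" --pt "0 0 3 0 0 0 0.7" --pt "0 0 3 0 0 0 0.7" --pt "0 0 1 0 0 0 0.7" --pt "0 0 0 0 0 0 0.7" --pt "0 0 0 0 0 0 0.7"

```text
clock: 31.17
eef_pos: [0.4306, 0.0162, 0.1195]
orientation: [0.751, 0.66, -0.0, -0.0]
ft_force: [0.1, 0.7, 0.6]
finger_gap: 0.0597
gripper_force: 0.0
```

```bash
python3 -c "
from h import *
go(.4283,0.0153,.043,-7.5)
plates(snapshot('side'))"
```

```text
t 31.2 pos [0.4306 0.0162 0.1195] yaw -7.3 tilt [-0.001  0.    -1.   ] rotvec [-0.001 -0.     0.003] shift now-frame [-0.11 -0.21  7.65] shift goal-frame [-0.12 -0.21  7.65] f [0.1 0.7 0.6] gap 0.0597
 plate px [350. 262.] 138 xy 425.9 17.7 size 36 28 yaw -5.5 z 60.2
 plate px [218. 289.] 68 xy 599.9 226.9 size 26 12 yaw 22.1 z 59.8
 plate px [270. 218.] 73 xy 595.5 51.6 size 84 24 yaw -85.4 z 131.1
 plate px [234. 240.] 385 xy 601.9 162.5 size 136 35 yaw 88.3 z 134.1
```

Call:
arm_command --pt "-0.11 -0.2 1.5 0 0 0 0.7" --pt "0 0 1.5 0 0 0 0.7" --pt "0 0 1.5 0 0 0 0.7" --pt "0 0 1.5 0 0 0 0.7" --pt "0 0 1.1 0 0 0 0.7" --pt "0 0 0.4 0 0 0 0.7" --pt "0 0 0 0 0 0 0.7" --pt "0 0 0 0 0 0 0.45" --pt "0 0 0 0 0 0 0.38" --pt "0 0 0 0 0 0 0.3" --pt "0 0 0 0 0 0 0.3" --pt "0 0 0 0 0 0 0.3" --pt "0 0 0 0 0 0 0.3" --pt "0 0 0 0 0 0 0.3"

```text
clock: 32.38
eef_pos: [0.4284, 0.0149, 0.0458]
orientation: [0.751, 0.66, 0.001, 0.001]
ft_force: [-0.5, 0.9, 8.9]
finger_gap: 0.0331
gripper_force: 48.9
```

Call:
arm_command --pt "0 0 -0.5 0 0 0 0.3" --pt "0 0 -1.5 0 0 0 0.3" --pt "0 0 -2 0 0 0 0.3" --pt "0 0 -3 0 0 0 0.3" --pt "0 0 -3 0 0 0 0.3" --pt "0 0 -3 0 0 0 0.3" --pt "0 0 -2.5 0 0 0 0.3" --pt "0 0 0 0 0 -0.1 0.3" --pt "0 0 0 0 0 0 0.3" --pt "0 0 0 0 0 0 0.3"

```text
clock: 33.22
eef_pos: [0.4275, 0.015, 0.2002]
orientation: [0.718, 0.696, 0.0, 0.0]
ft_force: [-0.4, 0.4, -0.8]
finger_gap: 0.0331
gripper_force: 50.1
```

```bash
python3 -c "
from h import *
go(.6013,0.09,.198,-1.7); plates(snapshot('side'))"
```

```text
t 33.2 pos [0.4275 0.015  0.2002] yaw -1.8 tilt [ 0.001 -0.    -1.   ] rotvec [ 0.001  0.    -0.002] shift now-frame [ 8.04 17.14  0.23] shift goal-frame [ 8.01 17.15  0.22] f [-0.4  0.4 -0.8] gap 0.0331
 plate px [334. 201.] 38 xy 584.7 -221.8 size 27 15 yaw 27.6 z 59.3
 plate px [378. 222.] 78 xy 440.3 -176.2 size 33 26 yaw 9.8 z 60.2
 plate px [218. 288.] 71 xy 599.6 226.0 size 26 11 yaw 24.4 z 60.9
 plate px [275. 214.] 43 xy 596.3 29.3 size 44 20 yaw -79.2 z 131.1
 plate px [264. 222.] 30 xy 597.7 74.5 size 28 15 yaw -86.7 z 131.0
 plate px [234. 240.] 402 xy 601.1 159.2 size 141 35 yaw 88.0 z 134.0
```

Call:
arm_command --pt "1.335 2.86 0 0 0 0 0.3" --pt "1.335 2.86 0 0 0 0 0.3" --pt "1.335 2.86 0 0 0 0 0.3" --pt "1.335 2.86 0 0 0 0 0.3" --pt "1.335 2.86 0 0 0 0 0.3" --pt "1.335 2.86 0 0 0 0 0.3" --pt "0 0 0 0 0 0 0.3" --pt "0 0 0 0 0 0 0.3" --pt "0 0 0 0 0 0 0.3" --pt "0 0 0 0 0 0 0.3" --pt "0 0 0 0 0 0 0.3"

```text
clock: 34.18
eef_pos: [0.6007, 0.0897, 0.1996]
orientation: [0.718, 0.696, -0.0, -0.0]
ft_force: [0.3, 0.3, -0.7]
finger_gap: 0.0338
gripper_force: 50.2
```

```bash
python3 -c "
from h import *
go(.6013,0.09,.12,-1.7); plates(snapshot('side'))"
```

```text
t 34.2 pos [0.6007 0.0897 0.1996] yaw -1.7 tilt [-0.001 -0.    -1.   ] rotvec [-0.001  0.    -0.   ] shift now-frame [0.03 0.06 7.96] shift goal-frame [0.03 0.06 7.96] f [ 0.3  0.3 -0.7] gap 0.0338
 plate px [334. 201.] 45 xy 586.2 -223.7 size 27 13 yaw 21.7 z 60.7
 plate px [378. 222.] 84 xy 440.7 -175.3 size 33 28 yaw 14.1 z 60.0
 plate px [218. 288.] 68 xy 599.8 226.0 size 25 12 yaw 25.1 z 60.7
 plate px [335. 174.] 27 xy 593.6 -223.4 size 45 22 yaw 43.5 z 135.3
 plate px [286. 202.] 37 xy 607.9 -36.6 size 119 15 yaw -85.5 z 134.3
 plate px [236. 239.] 415 xy 601.6 147.7 size 160 37 yaw -89.4 z 134.0
```

Call:
arm_command --pt "0 0 1 0 0 0 0.3" --pt "0 0 1.2 0 0 0 0.3" --pt "0 0 1.2 0 0 0 0.3" --pt "0 0 1.2 0 0 0 0.3" --pt "0 0 1.2 0 0 0 0.3" --pt "0 0 1 0 0 0 0.3" --pt "0 0 0.8 0 0 0 0.3" --pt "0 0 0.2 0 0 0 0.3" --pt "0 0 0 0 0 0 0.3" --pt "0 0 0 0 0 0 0.3"

```text
clock: 35.07
eef_pos: [0.6018, 0.09, 0.1221]
orientation: [0.717, 0.697, 0.0, 0.0]
ft_force: [0.3, -0.4, -0.5]
finger_gap: 0.0336
gripper_force: 50.2
```

Call:
arm_command --pt "0 0 0.2 0 0 0 0.3" --pt "0 0 0 0 0 0 0.3" --pt "0 0 0 0 0 0 0.7" --pt "0 0 0 0 0 0 0.7" --pt "0 0 0 0 0 0 0.7" --pt "0 0 0 0 0 0 0.7" --pt "0 0 0 0 0 0 0.7" --pt "0 0 -1 0 0 0 0.7" --pt "0 0 -2 0 0 0 0.7" --pt "0 0 -2.5 0 0 0 0.7" --pt "0 0 -2.5 0 0 0 0.7" --pt "0 0 -1 0 0 0 0.7" --pt "-2 -1.4 0 0 0 0 0.7" --pt "-3.3 -2 0 0 0 0 0.7" --pt "-3.3 -2 0 0 0 0 0.7" --pt "-3.3 -2 0 0 0 0 0.7" --pt "-3.3 -2 0 0 0 0 0.7" --pt "-3.3 -2 0 0 0 0 0.7" --pt "-3.3 -2 0 0 0 0 0.7" --pt "-3.3 -2 0 0 0 0 0.7"

```text
clock: 36.73
eef_pos: [0.4391, -0.1576, 0.2101]
orientation: [0.717, 0.697, 0.0, 0.0]
ft_force: [1.0, -0.4, 0.5]
finger_gap: 0.0599
gripper_force: 0.0
```

Call:
arm_command --pt "0 0 0 0 0 -0.12 0.7" --pt "0 0 0 0 0 -0.12 0.7" --pt "0 0 0 0 0 0 0.7" --pt "0 0 0 0 0 0 0.7"

```text
clock: 37.07
eef_pos: [0.4404, -0.1564, 0.2099]
orientation: [0.63, 0.776, 0.0, 0.0]
ft_force: [0.4, -0.4, 0.6]
finger_gap: 0.06
gripper_force: 0.0
```

```bash
python3 -c "
from h import *
go(.4437,-.1790,.043,12)
p=snapshot('top');hooks(p);plates(p);print();p=snapshot('side');plates(p);save(p,'s8')"
```

```text
t 37.1 pos [ 0.4404 -0.1564  0.2099] yaw 11.9 tilt [ 0.  0. -1.] rotvec [ 0.     0.    -0.002] shift now-frame [-2.28 -0.14 16.69] shift goal-frame [-2.28 -0.15 16.69] f [ 0.4 -0.4  0.6] gap 0.06
hook p0.96 px(266,189) xy=(0.6029,0.1320) size 49x34 yaw(long axis) 84.9 ztop 0.136 sat 41
hook p0.84 px(241,189) xy=(0.6050,0.1758) size 50x35 yaw(long axis) 87.4 ztop 0.136 sat 41
hook p0.82 px(292,190) xy=(0.6011,0.0856) size 47x34 yaw(long axis) 89.4 ztop 0.136 sat 41
hook p0.77 px(374,286) xy=(0.4276,-0.0706) size 33x26 yaw(long axis) 18.7 ztop 0.062 sat 178
hook p0.27 px(476,313) xy=(0.3937,-0.1481) size 16x6 yaw(long axis) 64.0 ztop 0.552 sat 73
 plate px [240. 183.] 273 xy 604.2 176.2 size 35 34 yaw 83.7 z 133.4
 plate px [265. 184.] 278 xy 602.7 130.3 size 44 34 yaw 84.1 z 133.5
 plate px [289. 185.] 261 xy 601.5 91.7 size 34 32 yaw -3.3 z 133.7

 plate px [334. 201.] 42 xy 585.2 -222.9 size 27 16 yaw 29.7 z 60.8
 plate px [378. 222.] 84 xy 440.9 -176.8 size 34 26 yaw 11.3 z 60.1
 plate px [218. 288.] 66 xy 600.8 225.3 size 26 12 yaw 24.4 z 60.4
 plate px [335. 174.] 27 xy 588.9 -219.8 size 33 30 yaw 90.0 z 134.9
 plate px [244. 234.] 598 xy 599.4 120.3 size 219 36 yaw 87.3 z 133.9
```

View pics/s8.png

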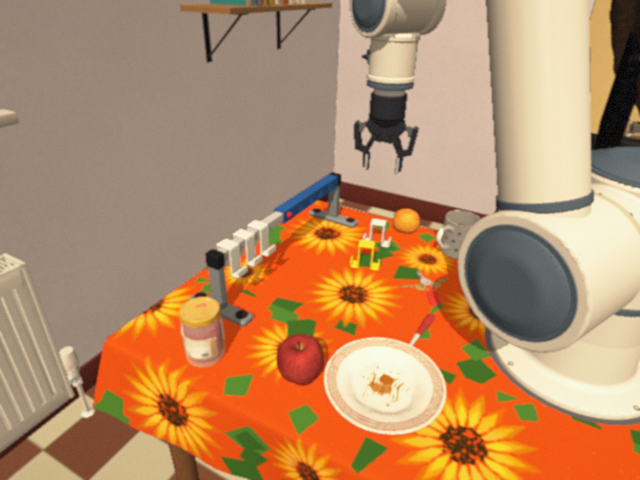

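Call:
arm_command --pt "-1.14 -0.07 1 0 0 0 0.7" --pt "-1.14 -0.07 2 0 0 0 0.7" --pt "0 0 3 0 0 0 0.7" --pt "0 0 2 0 0 0 0.7" --pt "0 0 1 0 0 0 0.7" --pt "0 0 0 0 0 0 0.7" --pt "0 0 0 0 0 0 0.7"

```text
clock: 37.8
eef_pos: [0.4437, -0.1791, 0.1192]
orientation: [0.629, 0.777, -0.0, -0.001]
ft_force: [0.6, -1.0, 1.1]
finger_gap: 0.0596
gripper_force: 0.0
```

```bash
python3 -c "
from h import *
go(.4437,-.1790,.043,12)
plates(snapshot('side'))"
```

```text
t 37.8 pos [ 0.4437 -0.1791  0.1192] yaw 12.0 tilt [-0.001  0.001 -1.   ] rotvec [-0.001 -0.001  0.001] shift now-frame [0.   0.01 7.62] shift goal-frame [0.01 0.   7.62] f [ 0.6 -1.   1.1] gap 0.0596
 plate px [334. 201.] 41 xy 585.2 -223.2 size 27 13 yaw 30.2 z 60.1
 plate px [378. 222.] 82 xy 440.7 -176.6 size 34 29 yaw 10.2 z 60.0
 plate px [218. 288.] 74 xy 600.0 226.2 size 25 11 yaw 22.4 z 60.5
 plate px [334. 174.] 26 xy 588.8 -219.6 size 34 29 yaw 89.4 z 135.1
 plate px [254. 228.] 357 xy 597.8 88.2 size 140 36 yaw 86.5 z 133.9
 plate px [226. 245.] 215 xy 600.8 193.1 size 69 35 yaw -86.8 z 134.2
```

Call:
arm_command --pt "0 0 1.5 0 0 0 0.7" --pt "0 0 1.5 0 0 0 0.7" --pt "0 0 1.5 0 0 0 0.7" --pt "0 0 1.5 0 0 0 0.7" --pt "0 0 1.1 0 0 0 0.7" --pt "0 0 0.4 0 0 0 0.7" --pt "0 0 0 0 0 0 0.7" --pt "0 0 0 0 0 0 0.45" --pt "0 0 0 0 0 0 0.38" --pt "0 0 0 0 0 0 0.3" --pt "0 0 0 0 0 0 0.3" --pt "0 0 0 0 0 0 0.3" --pt "0 0 0 0 0 0 0.3" --pt "0 0 0 0 0 0 0.3"

```text
clock: 39.02
eef_pos: [0.4444, -0.1793, 0.0458]
orientation: [0.629, 0.778, 0.0, 0.001]
ft_force: [-0.1, 0.3, 6.7]
finger_gap: 0.0334
gripper_force: 49.6
```

Call:
arm_command --pt "0 0 -0.5 0 0 0 0.3" --pt "0 0 -1.5 0 0 0 0.3" --pt "0 0 -2 0 0 0 0.3" --pt "0 0 -3 0 0 0 0.3" --pt "0 0 -3 0 0 0 0.3" --pt "0 0 -3 0 0 0 0.3" --pt "0 0 -2.5 0 0 0 0.3" --pt "0 0 0 0 0 0.12 0.3" --pt "0 0 0 0 0 0.12 0.3" --pt "0 0 0 0 0 0 0.3" --pt "0 0 0 0 0 0 0.3"

```text
clock: 39.93
eef_pos: [0.4437, -0.1789, 0.2003]
orientation: [0.716, 0.698, 0.0, 0.0]
ft_force: [-0.3, -0.1, -1.2]
finger_gap: 0.0334
gripper_force: 49.8
```

```bash
python3 -c "
from h import *
go(.5999,0.046,.198,-1.7); plates(snapshot('side'))"
```

```text
t 39.9 pos [ 0.4437 -0.1789  0.2003] yaw -1.4 tilt [ 0. -0. -1.] rotvec [0.    0.    0.004] shift now-frame [22.88 15.05  0.23] shift goal-frame [22.94 14.95  0.23] f [-0.3 -0.1 -1.2] gap 0.0334
 plate px [334. 201.] 41 xy 585.2 -223.3 size 27 15 yaw 29.7 z 60.4
 plate px [218. 288.] 72 xy 599.7 226.1 size 26 11 yaw 22.8 z 60.5
 plate px [335. 174.] 26 xy 594.3 -223.8 size 44 23 yaw 43.5 z 135.1
 plate px [274. 215.] 52 xy 596.0 43.4 size 48 19 yaw 86.0 z 131.1
 plate px [251. 229.] 291 xy 599.6 110.8 size 82 35 yaw 87.0 z 134.2
 plate px [227. 245.] 220 xy 602.4 191.2 size 75 34 yaw 86.7 z 134.3
```

Call:
arm_command --pt "2.86 1.86 0 0 0 0.004 0.3" --pt "2.86 1.86 0 0 0 0 0.3" --pt "2.86 1.86 0 0 0 0 0.3" --pt "2.86 1.86 0 0 0 0 0.3" --pt "2.86 1.86 0 0 0 0 0.3" --pt "2.86 1.86 0 0 0 0 0.3" --pt "2.86 1.86 0 0 0 0 0.3" --pt "2.86 1.86 0 0 0 0 0.3" --pt "0 0 0 0 0 0 0.3" --pt "0 0 0 0 0 0 0.3" --pt "0 0 0 0 0 0 0.3" --pt "0 0 0 0 0 0 0.3" --pt "0 0 0 0 0 0 0.3"

```text
clock: 41.07
eef_pos: [0.5995, 0.044, 0.1998]
orientation: [0.719, 0.695, -0.0, -0.0]
ft_force: [-0.1, -0.1, -1.0]
finger_gap: 0.0332
gripper_force: 50.0
```

```bash
python3 -c "
from h import *
go(.5999,0.046,.12,-1.7)"
```

```text
t 41.1 pos [0.5995 0.044  0.1998] yaw -1.9 tilt [-0. -0. -1.] rotvec [-0.     0.    -0.004] shift now-frame [0.2  0.04 7.98] shift goal-frame [0.2  0.04 7.98] f [-0.1 -0.1 -1. ] gap 0.0332
```

Call:
arm_command --pt "0.15 0 1 0 0 -0.004 0.3" --pt "0 0 1.2 0 0 0 0.3" --pt "0 0 1.2 0 0 0 0.3" --pt "0 0 1.2 0 0 0 0.3" --pt "0 0 1.2 0 0 0 0.3" --pt "0 0 1 0 0 0 0.3" --pt "0 0 0.8 0 0 0 0.3" --pt "0 0 0.2 0 0 0 0.3" --pt "0 0 0 0 0 0 0.3" --pt "0 0 0 0 0 0 0.3"

```text
clock: 41.9
eef_pos: [0.6002, 0.0463, 0.122]
orientation: [0.717, 0.697, 0.0, 0.0]
ft_force: [-0.3, -0.1, -0.7]
finger_gap: 0.0328
gripper_force: 50.0
```

Call:
arm_command --pt "0 0 0.2 0 0 0 0.3" --pt "0 0 0 0 0 0 0.3" --pt "0 0 0 0 0 0 0.7" --pt "0 0 0 0 0 0 0.7" --pt "0 0 0 0 0 0 0.7" --pt "0 0 0 0 0 0 0.7" --pt "0 0 0 0 0 0 0.7" --pt "0 0 -1 0 0 0 0.7" --pt "0 0 -2 0 0 0 0.7" --pt "0 0 -2.5 0 0 0 0.7" --pt "0 0 -2.5 0 0 0 0.7" --pt "0 0 -3 0 0 0 0.7" --pt "-2 -1.4 0 0 0 0 0.7" --pt "-3.3 -2 0 0 0 0 0.7" --pt "-3.3 -2 0 0 0 0 0.7" --pt "-3.3 -2 0 0 0 0 0.7" --pt "-3.3 -2 0 0 0 0 0.7" --pt "-3.3 -2 0 0 0 0 0.7" --pt "-3.3 -2 0 0 0 0 0.7" --pt "-3.3 -2 0 0 0 0 0.7"

```text
clock: 43.57
eef_pos: [0.4376, -0.2013, 0.2306]
orientation: [0.717, 0.697, 0.0, 0.0]
ft_force: [1.3, -0.6, -0.1]
finger_gap: 0.0595
gripper_force: 0.0
```

```bash
python3 -c "
from h import *
p=snapshot('top');hooks(p);plates(p);rail(p);save(p,'t9')
p=snapshot('side');look('side','s9')
for k in ['jam_jar','orange','apple']:
  q=cloud(p)
  for d in cut_out(p,k)[:1]: print(k,d['p'],d['extent'],np.nanmedian(q[d['pixels']],0))"
```

```text
hook p0.90 px(315,189) xy=(0.5998,0.0442) size 47x34 yaw(long axis) -89.7 ztop 0.136 sat 40
hook p0.84 px(266,189) xy=(0.6035,0.1321) size 52x34 yaw(long axis) 87.7 ztop 0.136 sat 41
hook p0.79 px(293,190) xy=(0.6011,0.0837) size 47x34 yaw(long axis) -89.6 ztop 0.136 sat 40
hook p0.77 px(243,188) xy=(0.6050,0.1723) size 50x35 yaw(long axis) -89.8 ztop 0.136 sat 41
hook p0.77 px(372,284) xy=(0.4276,-0.0708) size 33x26 yaw(long axis) 18.7 ztop 0.062 sat 176
 plate px [239. 183.] 268 xy 605.0 178.7 size 38 36 yaw 13.0 z 134.0
 plate px [265. 184.] 276 xy 602.5 131.8 size 37 37 yaw -22.8 z 133.6
 plate px [302. 185.] 584 xy 600.7 70.3 size 85 34 yaw 88.3 z 133.4
 plate px [329. 185.] 38 xy 601.7 19.4 size 30 14 yaw -23.9 z 132.5
blue 2020 rect c 594.7535400390625 -102.60400390625 239.20425415039062 28.40766143798828 88.28258514404297 pca c [ 0.59456981 -0.10236319] dir [0.03086139 0.99952367] len [-0.11984753 -0.11424558  0.11427113  0.11935763] wid [-1.30319905e-02  8.58099215e-05  1.32435286e-02]
red 109 [ 0.58409923 -0.00436527  0.12659523]
caps [(array([0.603, 0.215, 0.134]), np.int64(189)), (array([ 0.59 , -0.23 ,  0.134]), np.int64(190))]
blue 573 rect c 591.6435546875 -100.94722747802734 241.68914794921875 27.971406936645508 88.45296478271484 pca c [ 0.58950637 -0.08860832] dir [0.02993832 0.99955175] len [-0.1330978  -0.12439775  0.10581888  0.10856178] wid [-0.01091835 -0.00035877  0.01459862]
red 72 [ 5.80812599e-01 -1.43162326e-04  1.09335973e-01]
caps [(array([0.598, 0.226, 0.134]), np.int64(117)), (array([-0.004, -0.916,  0.135]), np.int64(30))]
button px 26 [0.57968839 0.00593984 0.12284183]
jam_jar 0.6 [201.6, 331.3, 44.4, 66.8] [0.53505521 0.33667943 0.07217043]
orange 0.67 [408.0, 221.2, 29.6, 23.7] [ 0.39556436 -0.25368239  0.04119591]
apple 0.93 [301.9, 358.4, 47.5, 52.4] [0.37665562 0.29812833 0.0584917 ]
```

View pics/t9.png

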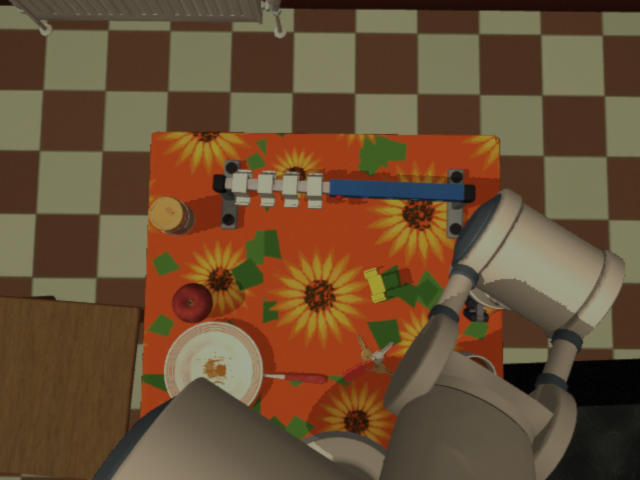

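View pics/s9.png

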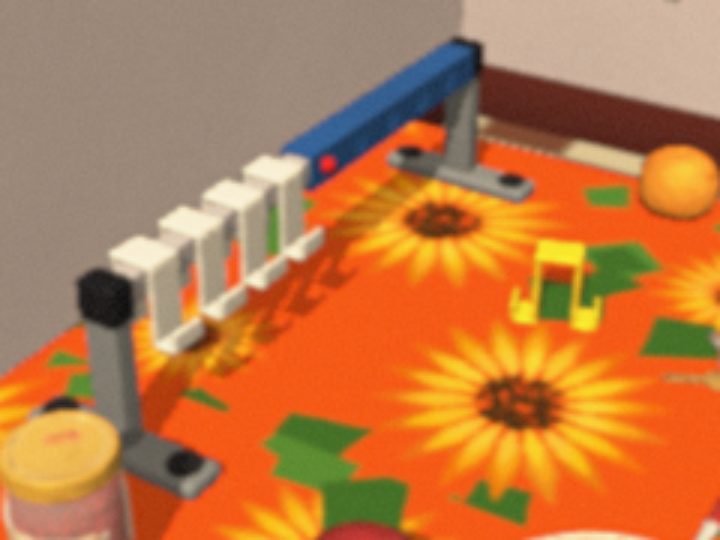

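```bash
python3 -c "
from rig import robot
print(robot.sign_off())"
```

```text
the job is handed in; nothing more can be done
None
```

The rail is fully out with the button popped from its last hole, all four white hooks hang on the bare steel tube, the jar, apple, orange and yellow hook were left alone, and the job is handed in.

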